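Crowded card tin

TASK

Lift the maple dice tray off the crowded blue card tin and set it flat on the middle of the grey felt mat. Then put every boxed deck that stands on the wooden game board into the tin, on end and right down on the tin's floor, gently easing the decks already there along to make room; at the end all the decks stand upright in the tin and the tray is still in the middle of the mat. Keep the tin's own decks in it, never press a deck down hard, and leave the chrome die, the amber glass marble, the wooden cup and the pawn where they are.

Things in the scene. Friction and masses are not known exactly. Their poses are not given: they have to be found in the camera images.
- tin: Open-topped card tin of faded blue sheet metal, fixed to the shelf, 78 (x) by 220 (y) by 50 mm high, walls and floor 3 mm thick, so 72 by 214 mm inside. Origin: centre of its underside; the row of decks runs along its y axis, z up.
- tray: Maple dice tray with rounded corners, 110 (x) by 160 (y) mm, 200 g, rim 26 mm high, floor 5 mm thick. A middle rib 12 mm thick (y) by 96 mm long (x) crosses it through the centre, its top 34 mm above the underside: pinch the rib from above. 61 mm of clear floor on either side of the rib. Starts lying on the tops of the decks in the tin. Origin: centre of its underside.
- mat: Stiff felt mat (grey felt glued on thin plywood), loose, 600 g, 160 (x) by 210 (y) by 8 mm thick. Lies left or right of the tin. Origin: centre of its underside.
- board: Bare wooden game board, fixed, 220 (x) by 230 (y) by 8 mm, left or right of the tin (the side without the mat); the decks to be put away stand on it. Origin: centre of its underside.
- die: Bystander: big chrome twelve-sided die, 52 mm high. Origin: centre of its underside.
- marble: Bystander: squat amber glass marble, 66 mm across, 36 mm high. Origin: centre of its underside.
- cup: Bystander: round dark wooden dice cup, 80 mm across, 95 mm high. Origin: centre of its underside.
- pawn: Bystander: large wooden pawn, 48 mm across, 80 mm high. Origin: centre of its underside.
- old1: Boxed deck of cards standing on end in the tin from the start: plain card box 60 wide (x) by 18 thick (y) by 84 mm tall (z), 110 g. Loose: it slides along the tin when pushed, and may be pinched across its 60 mm width above the tin's walls (lightly, 25 to 30 N: closing fingers swing downward and press it on the floor). Origin: centre of its underside.
- old2: Boxed deck in the tin, the same as old1.
- old3: Boxed deck in the tin, the same as old1.
- old4: Boxed deck in the tin, the same as old1.
- old5: Boxed deck in the tin, the same as old1.
- old6: Boxed deck in the tin, the same as old1.
- deck1: Boxed deck of cards to be put away, the same size and make as old1, standing on end on the game board; may be absent (None): three to five of deck1 to deck5 are there. Origin: centre of its underside.
- deck2: Boxed deck to be put away, as deck1; may be absent.
- deck3: Boxed deck to be put away, as deck1; may be absent.
- deck4: Boxed deck to be put away, as deck1; may be absent.
- deck5: Boxed deck to be put away, as deck1; may be absent.
There are look-alikes about, which are no part of the job. What is shaped like the deck4 but green is not meant.

How it is judged:
On the way, in this order (a step that is already met when the one before it is completed fails the run):
1. the dice tray is off the tin and lies flat on the middle of the felt mat, let go (horizontal distance between tray and mat below 0.04 m and angle between tray's own z axis and vertical below 0.06 rad and z of tray in the frame of mat below 0.014 m and linear speed of tray below 0.02 m/s and contact force between the fingers and tray below 0.1 N), for 0.2 s.
2. all decks from the board stand in the tin (z of each of deck1, deck2, deck3, deck4, deck5 in the frame of tin below 0.013 m and x of deck1 in the frame of tin between -0.036 and 0.036 m and y of deck1 in the frame of tin between -0.108 and 0.108 m and angle between each of deck1, deck2, deck3, deck4, deck5's own z axis and vertical below 0.26 rad and linear speed of each of deck1, deck2, deck3, deck4, deck5 below 0.02 m/s and x of deck2 in the frame of tin between -0.036 and 0.036 m and y of deck2 in the frame of tin between -0.108 and 0.108 m and x of deck3 in the frame of tin between -0.036 and 0.036 m and y of deck3 in the frame of tin between -0.108 and 0.108 m and x of deck4 in the frame of tin between -0.036 and 0.036 m and y of deck4 in the frame of tin between -0.108 and 0.108 m and x of deck5 in the frame of tin between -0.036 and 0.036 m and y of deck5 in the frame of tin between -0.108 and 0.108 m), for 0.2 s.
At the end, for the whole second after the job is handed in: Every deck (the tin's own six and all that stood on the board) is inside the tin, its underside's centre within 13 mm of the tin's underside in height, upright within 15 degrees and at rest; the tray lies flat on the mat, its centre within 40 mm of the mat's centre (all of step 2 and z of each of old1, old2, old3, old4, old5, old6 in the frame of tin below 0.013 m and x of old1 in the frame of tin between -0.036 and 0.036 m and y of old1 in the frame of tin between -0.108 and 0.108 m and angle between each of old1, old2, old3, old4, old5, old6's own z axis and vertical below 0.26 rad and linear speed of each of old1, old2, old3, old4, old5, old6, tray below 0.02 m/s and x of old2 in the frame of tin between -0.036 and 0.036 m and y of old2 in the frame of tin between -0.108 and 0.108 m and x of old3 in the frame of tin between -0.036 and 0.036 m and y of old3 in the frame of tin between -0.108 and 0.108 m and x of old4 in the frame of tin between -0.036 and 0.036 m and y of old4 in the frame of tin between -0.108 and 0.108 m and x of old5 in the frame of tin between -0.036 and 0.036 m and y of old5 in the frame of tin between -0.108 and 0.108 m and x of old6 in the frame of tin between -0.036 and 0.036 m and y of old6 in the frame of tin between -0.108 and 0.108 m and horizontal distance between tray and mat below 0.04 m and angle between tray's own z axis and vertical below 0.06 rad and z of tray in the frame of mat below 0.014 m); the robot touches nothing.
It fails at once if a bystander (die, marble, cup or pawn) is shifted by more than 3 cm or tipped (distance of any of die, marble, cup, pawn from where it was at the start of the episode above 0.03 m or angle between any of die, marble, cup, pawn's own z axis and vertical above 0.5 rad).
It fails at once if one of the tin's own decks is lifted out (by more than 4 cm) (z of any of old1, old2, old3, old4, old5, old6 in the frame of tin above 0.043 m).
It fails at once if a deck is pressed against the tin or down on another deck with more than 50 N ((contact force between deck1 and tin above 50 N or contact force between deck1 and old1 above 50 N or contact force between deck1 and old2 above 50 N or contact force between deck1 and old3 above 50 N or contact force between deck1 and old4 above 50 N or contact force between deck1 and old5 above 50 N or contact force between deck1 and old6 above 50 N) or (contact force between deck2 and tin above 50 N or contact force between deck2 and old1 above 50 N or contact force between deck2 and old2 above 50 N or contact force between deck2 and old3 above 50 N or contact force between deck2 and old4 above 50 N or contact force between deck2 and old5 above 50 N or contact force between deck2 and old6 above 50 N) or (contact force between deck3 and tin above 50 N or contact force between deck3 and old1 above 50 N or contact force between deck3 and old2 above 50 N or contact force between deck3 and old3 above 50 N or contact force between deck3 and old4 above 50 N or contact force between deck3 and old5 above 50 N or contact force between deck3 and old6 above 50 N) or (contact force between deck4 and tin above 50 N or contact force between deck4 and old1 above 50 N or contact force between deck4 and old2 above 50 N or contact force between deck4 and old3 above 50 N or contact force between deck4 and old4 above 50 N or contact force between deck4 and old5 above 50 N or contact force between deck4 and old6 above 50 N) or (contact force between deck5 and tin above 50 N or contact force between deck5 and old1 above 50 N or contact force between deck5 and old2 above 50 N or contact force between deck5 and old3 above 50 N or contact force between deck5 and old4 above 50 N or contact force between deck5 and old5 above 50 N or contact force between deck5 and old6 above 50 N) or contact force between old1 and tin above 50 N or contact force between old2 and tin above 50 N or contact force between old3 and tin above 50 N or contact force between old4 and tin above 50 N or contact force between old5 and tin above 50 N or contact force between old6 and tin above 50 N).
Of deck1, deck2, deck3, deck4, deck5 only 3 to 5 are there at a start; the rules pass over those that are not, and their reading is None.
At some moment in a run one of mat may be knocked a few centimetres aside while the robot is not near it.
It also fails if it takes over 210 s, if anything falls off the work surface, if the arm or the gripper's body presses on something with over 40 N, if the wrist force passes 120 N, or if a joint passes its speed limit or range.

ROBOT

A 7-joint arm with a two-finger parallel gripper is mounted at the origin on the work surface. World frame = base frame: x ahead of the robot, y to its left, z up, the work surface at z = 0. Lengths are in m, angles in rad, forces in N, time in s.
With the tool pointing down it reaches from about 0.4 to 0.85 m from the base axis. Payload 4.5 kg.
Tool frame: the origin (TCP) lies midway between the tips of the shut fingers; the grasp point (between the pads) lies 19 mm behind it; z points along the fingers, y is the direction in which the jaws open and shut (so a half turn about z gives the same grasp; the last joint's range is limited). The gripper opens to 88 mm and grips with 3 to 60 N. Pads are 18 mm wide; open, the fingers measure 123 mm over their backs; the gripper's body (75 mm by 187 mm) begins 45 mm behind the grasp point.
Start: joints at [1.313, 0.689, -0.195, 1.565, 0.157, 0.902, -0.215], TCP at [0.18, -0.599, 0.239] pointing down, gripper open.
Joint ranges: [-3.01, 3.01], [-0.46, 2.08], [-1.47, 1.51], [0.13, 2.56], [-1, 4.14], [0.04, 2.09], [-2.66, 2.66]. Speed limits (rad/s): [2.57, 2.57, 3.14, 3.14, 3.14, 3.14, 3.14].

INTERFACE

Orientations are given as a unit quaternion [x, y, z, w].
In Python, from plant import r gives the robot as it stands. The module is installed in compiled form; this text tells all that it offers.
- The arm moves only by the shell command python3 -m jog 'ROWS' [FORCE]. ROWS is JSON, a list of rows, each an object with "translation": the shift along the tool's x, y, z in units of 40 mm (1.0 is 40 mm), a list of three; "twist": the turn about the tool's z in units of 6 degrees (1.0 is 6 degrees); "claw": the opening in per cent of the stroke, from 0 (shut) to 100 (fully open). A call has 1 to 20 rows; each row shifts and turns the commanded pose from where the row before left it, along the tool's axes as they then stand; what a row does not reach is not made up. A row lasts 1/12 s, in which the tool goes at most 41.7 mm and 7.16 degrees, less where a joint would pass 70% of its speed; a pose out of reach is approached as far as the arm can. A call is refused whole if a number of a shift passes 1 or a number of a turn 1, either way. A call with a gripper value outside its range is refused whole. The fingers move at their own pace and stop on an object; FORCE is the grip in N (left out, the last holds). Time passes only in rows, so rows that do not move let the fingers close. It gives the time, the measured TCP pose, the force and the opening at its end, in the units of the state.
- r.get_state(): the state, without advancing time (a new reading comes with each control period).
- r.snapshot(name): name is "side" or "top" or "wrist"; returns a dict with "img" (384x512x3 uint8, red, green, blue), "fx", "fy", "cx", "cy" (pixels), "origin" and "rotation" of the camera in the world; the wrist camera has in their place "T_tool_cam" (4x4, takes a point from camera to tool coordinates, whose origin is the TCP and whose axes are the flange's). Camera axes: x right, y up, looking along -z (the intrinsics and any distortion apply to the point x, -y, -z); pixel columns grow to the right and rows downward; lengths in m; the calibration is good to about 2 mm. A picture is of the moment at which its call begins: read the wrist's pose just before it. There is no depth.
- r.finish_job(): hands the job in, once; it reports no verdict.
Trained networks look in the newest picture that a camera, given by its name, has taken for a name from the list of things; names that differ only in an ending like _2 or _b are one class to them, and where a whole thing is asked for, a point or a joint stands for the part that bears it (a point fixed in the world has none). Each returns a list of dicts, best first, with "confidence" (0 to 1); they miss things now and then, are a little off and sometimes report something else, mostly with a low value. They report only what shows in the picture. A call takes as long as a camera call. They do not tell look-alikes from the thing itself.
- r.spot_in(label, camera): "rect" ([left, top, right, bottom] in pixels, round what is visible of it).
- r.spot_point(label, camera): "location" ([row, column] in pixels: a listed point, or the origin of a listed thing).
The state is a dict: "clock": time; "q": joint angles; "qd": joint speeds; "joint_torque": joint torques, N m; "tool_pos": TCP position; "eef_rot": TCP orientation; "contact_force": force on the tool from outside, world axes, zero at the start; "moment": the same for the moment, N m; "opening": opening from 0.0 (shut) to 1.0 (fully open).
Only numpy, scipy, OpenCV 4.12 (cv2) and the standard library are available. Lean on these libraries where they do the work, as an engineer would, in place of code of your own. Each camera call takes 0.05 s, during which the arm holds its last target. There are 200 camera calls.

## Working session

There is one attempt and no reset: what is moved stays moved. The work goes in short steps, Python scripts to look and compute and a shell command to move; the robot and the scene stay as the last step left them, time stands still between calls to the robot, and variables do not carry over. Pictures are saved under pics/ and viewed, about 12 in all and at most 16, crops included, and the job is handed in when it is done.

```bash
mkdir -p pics; cat > h.py <<'E'
import numpy as np, cv2
from plant import r
from scipy.spatial.transform import Rotation as R
def snap(n,f=None):
    s=r.get_state(); d=r.snapshot(n)
    if 'T_tool_cam' in d:
        T=np.eye(4);T[:3,:3]=R.from_quat(s['eef_rot']).as_matrix();T[:3,3]=s['tool_pos']
        T=T@np.array(d['T_tool_cam']);d['origin']=T[:3,3];d['rotation']=T[:3,:3]
    d['origin']=np.array(d['origin']);d['rotation']=np.array(d['rotation'])
    if f: cv2.imwrite('pics/'+f,cv2.cvtColor(d['img'],cv2.COLOR_RGB2BGR))
    return d
def pt(d,row,col,z):
    v=d['rotation']@np.array([(col-d['cx'])/d['fx'],-(row-d['cy'])/d['fy'],-1.])
    return d['origin']+v*(z-d['origin'][2])/v[2]
def px(d,p):
    c=d['rotation'].T@(np.array(p)-d['origin']); return d['cy']-d['fy']*c[1]/-c[2], d['cx']+d['fx']*c[0]/-c[2]
E
python3 - <<'E'
from h import *
np.set_printoptions(precision=3,suppress=True)
s=r.get_state();print(s['tool_pos'],s['eef_rot'],s['opening'],s['clock']);print(R.from_quat(s['eef_rot']).as_matrix())
Z=dict(tin=.05,tray=.084+.003,mat=0,board=0,die=0,marble=0,cup=0,pawn=0,old1=.003,deck1=.008)
for c in ['top','side']:
    d=snap(c,c+'0.png');print(c,d['origin'],[k for k in d if k!='img'])
    for n in Z:
        for o in r.spot_point(n,c):
            print(n,o['location'],round(o['confidence'],2),pt(d,*o['location'],Z[n]))
E
```

```text
[ 0.18  -0.598  0.238] [ 0.989  0.145 -0.    -0.001] 1.0029527523837467 0.0
[[ 0.958  0.288 -0.001]
 [ 0.288 -0.958  0.002]
 [-0.    -0.002 -1.   ]]
top [0.507 0.025 1.142] ['fx', 'fy', 'cx', 'cy', 'origin', 'rotation']Traceback (most recent call last):
  File "<stdin>", line 9, in <module>
  File "h.py", line 13, in pt
    v=d['rotation']@np.array([(col-d['cx'])/d['fx'],-(row-d['cy'])/d['fy'],-1.])
      ~~~~~~~~~~~~~^~~~~~~~~~~~~~~~~~~~~~~~~~~~~~~~~~~~~~~~~~~~~~~~~~~~~~~~~~~~~
ValueError: matmul: Input operand 1 has a mismatch in its core dimension 0, with gufunc signature (n?,k),(k,m?)->(n?,m?) (size 3 is different from 4)
```

```bash
python3 - <<'E'
s=open('h.py').read()
s=s.replace("    if f: cv2","    if d['rotation'].size==4: d['rotation']=R.from_quat(d['rotation']).as_matrix()\n    if f: cv2")
open('h.py','w').write(s)
E
python3 - <<'E'
from h import *
np.set_printoptions(precision=3,suppress=True)
Z=dict(tin=.05,tray=.084+.003,mat=0,board=0,die=0,marble=0,cup=0,pawn=0,old1=.003,deck1=.008)
for c in ['top','side']:
    d=snap(c,c+'0.png');print(c,d['origin'],d['fx']);print(d['rotation'])
    for n in Z:
        for o in r.spot_point(n,c):
            print(n,o['location'],round(o['confidence'],2),pt(d,*o['location'],Z[n]))
E
```

```text
top [0.507 0.025 1.142] 390.93917275560506
[[-0.021  0.998 -0.059]
 [-1.    -0.02   0.022]
 [ 0.021  0.059  0.998]]
tray [185.1, 254.3] 0.56 [0.583 0.006 0.087]
mat [220.4, 185.8] 0.72 [0.49  0.206 0.   ]
mat [208.5, 354.2] 0.62 [ 0.515 -0.287  0.   ]
board [206.9, 157.1] 0.68 [0.531 0.288 0.   ]
board [248.5, 260.4] 0.62 [ 0.404 -0.009  0.   ]
die [249.3, 259.4] 0.62 [ 0.402 -0.006  0.   ]
marble [133.7, 263.7] 0.83 [ 0.741 -0.026  0.   ]
cup [211.4, 351.7] 0.44 [ 0.506 -0.279  0.   ]
pawn [133.6, 191.7] 0.54 [0.745 0.186 0.   ]
old1 [133.9, 329.5] 0.6 [ 0.736 -0.221  0.003]
deck1 [183.0, 142.0] 0.9 [0.601 0.329 0.008]
deck1 [136.7, 159.7] 0.89 [0.735 0.277 0.008]
deck1 [229.1, 158.1] 0.82 [0.467 0.284 0.008]
deck1 [220.2, 185.2] 0.55 [0.491 0.206 0.008]
deck1 [185.0, 169.0] 0.55 [0.594 0.252 0.008]
side [-0.001  0.694  0.648] 450.0577860050863
[[-0.768  0.34  -0.542]
 [-0.64  -0.393  0.66 ]
 [ 0.011  0.854  0.52 ]]
tin [226.9, 254.2] 0.75 [0.517 0.054 0.05 ]
tray [195.6, 249.2] 0.91 [0.574 0.005 0.087]
tray [289.7, 137.6] 0.47 [0.521 0.37  0.087]
mat [187.8, 333.3] 0.76 [ 0.511 -0.288  0.   ]
board [297.3, 172.5] 0.96 [0.533 0.289 0.   ]
die [252.8, 312.2] 0.96 [ 0.398 -0.009  0.   ]
marble [198.3, 210.8] 0.65 [ 0.732 -0.025  0.   ]
cup [173.4, 259.2] 0.71 [ 0.721 -0.216  0.   ]
pawn [227.5, 149.9] 0.9 [0.751 0.167 0.   ]
old1 [240.6, 231.4] 0.96 [0.564 0.079 0.003]
old1 [207.7, 268.5] 0.58 [ 0.584 -0.086  0.003]
old1 [219.1, 256.7] 0.54 [ 0.575 -0.026  0.003]
old1 [230.0, 240.0] 0.52 [0.576 0.035 0.003]
old1 [211.9, 257.3] 0.47 [ 0.594 -0.052  0.003]
old1 [226.9, 246.6] 0.41 [0.572 0.015 0.003]
deck1 [285.9, 226.1] 0.87 [0.468 0.202 0.008]
deck1 [266.6, 163.9] 0.87 [0.608 0.245 0.008]
deck1 [309.1, 189.6] 0.75 [0.478 0.294 0.008]
deck1 [254.7, 114.6] 0.74 [0.721 0.289 0.008]
deck1 [288.2, 137.8] 0.57 [0.598 0.322 0.008]
```

View pics/top0.png

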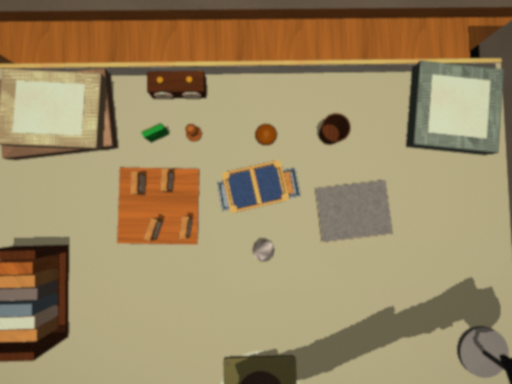

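View pics/side0.png

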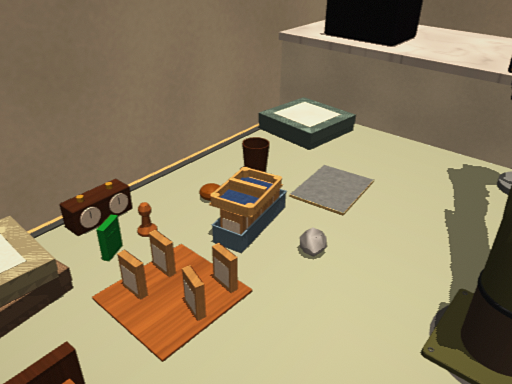

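```bash
cat >> h.py <<'E'
np.set_printoptions(precision=3,suppress=True)
def go(x,y,z,yaw=None,rep=True):
    "print units (translation in tool axes, twist total) to reach TCP x,y,z, tool-x yaw in deg"
    s=r.get_state();M=R.from_quat(s['eef_rot']).as_matrix()
    d=M.T@(np.array([x,y,z])-s['tool_pos'])/.04
    cy=np.degrees(np.arctan2(M[1,0],M[0,0]));
    t=0 if yaw is None else ((cy-yaw+90)%180-90)/6
    print('t',round(s['clock'],1),'pos',np.array(s['tool_pos']),'yaw',round(cy,1),'F',np.array(s['contact_force']),'op',round(s['opening'],3),'-> units',d,'norm',round(np.linalg.norm(d),2),'twist',round(t,2))
E
python3 -m jog '[{"translation":[0.72,-0.66,-0.15],"twist":0,"claw":100},{"translation":[0.72,-0.66,-0.15],"twist":0,"claw":100},{"translation":[0.72,-0.66,-0.15],"twist":0,"claw":100},{"translation":[0.72,-0.66,-0.15],"twist":0,"claw":100},{"translation":[0.72,-0.66,-0.15],"twist":0,"claw":100},{"translation":[0.72,-0.66,-0.15],"twist":0,"claw":100},{"translation":[0.72,-0.66,-0.15],"twist":0,"claw":100},{"translation":[0.72,-0.66,-0.15],"twist":0,"claw":100},{"translation":[0.72,-0.66,-0.15],"twist":0,"claw":100},{"translation":[0.72,-0.66,-0.15],"twist":0,"claw":100},{"translation":[0.72,-0.66,-0.15],"twist":0,"claw":100},{"translation":[0.72,-0.66,-0.15],"twist":0,"claw":100},{"translation":[0.72,-0.66,-0.15],"twist":0,"claw":100},{"translation":[0.72,-0.66,-0.15],"twist":0,"claw":100},{"translation":[0.72,-0.66,-0.15],"twist":0,"claw":100},{"translation":[0.72,-0.66,-0.15],"twist":0,"claw":100},{"translation":[0.72,-0.66,-0.15],"twist":0,"claw":100},{"translation":[0,0,0],"twist":0,"claw":100},{"translation":[0,0,0],"twist":0,"claw":100}]'
python3 - <<'E'
from h import *
d=snap('wrist','w1.png');print(d['origin']);print(d['rotation']);print(d['T_tool_cam'],d['fx'])
for n,z in [('tray',.087),('tin',0)]:
    for o in r.spot_point(n,'wrist'): print(n,o,pt(d,*o['location'],z))
go(.58,.006,.35)
E
```

```text
clock: 2.83
tool_pos: [0.5206, -0.0251, 0.3409]
eef_rot: [0.989, 0.148, 0.001, -0.0]
contact_force: [-0.2, -1.2, -0.1]
opening: 1.0
[ 0.591 -0.003  0.487]
[[ 0.292  0.915  0.277]
 [-0.956  0.28   0.083]
 [-0.002 -0.289  0.957]]
[[-0.001  0.957  0.29   0.074]
 [ 1.     0.     0.001 -0.001]
 [ 0.001  0.29  -0.957 -0.146]
 [ 0.     0.     0.     1.   ]] 321.8617744100999
tray {'location': [101.2, 243.0], 'confidence': 0.71} [0.579 0.008 0.087]
t 3.0 pos [ 0.519 -0.029  0.34 ] yaw 16.6 F [ 0.383 -0.125 -0.564] op 0.998 -> units [ 1.718 -0.413 -0.241] norm 1.78 twist 0
```

View pics/w1.png

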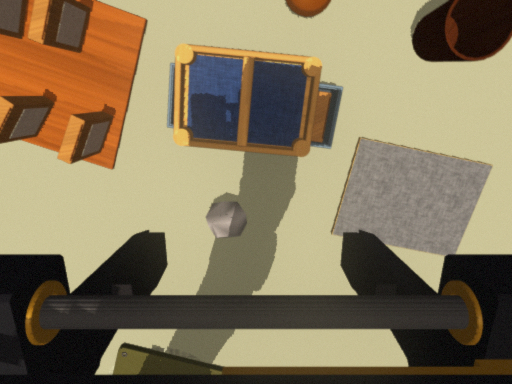

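```bash
python3 - <<'E'
from h import *
d=snap('wrist')
P=lambda rc,z:pt(d,*rc,z)
a,b=P((58,251),.121),P((148,241),.121);print('rib',a,b,(a+b)/2,np.degrees(np.arctan2(*(a-b)[1::-1])))
c=np.array([P(x,.113) for x in [(47,178),(63,321),(155,307),(142,178)]]);print('tray',c,c.mean(0))
m=np.array([P(x,.008) for x in [(138,362),(163,490),(254,455),(232,333)]]);print('mat',m,m.mean(0),np.degrees(np.arctan2(*(m[0]-m[3])[1::-1])))
t=np.array([P(x,.05) for x in [(64,172),(84,342),(147,330),(127,168)]]);print('tin',t,t.mean(0))
go(.58,.006,.10,13)
E
```

```text
rib [0.622 0.005 0.121] [ 0.528 -0.011  0.121] [ 0.575 -0.003  0.121] 9.603833485291233
tray [[ 0.611  0.083  0.113]
 [ 0.64  -0.068  0.113]
 [ 0.54  -0.087  0.113]
 [ 0.512  0.061  0.113]] [ 0.576 -0.003  0.113]
mat [[ 0.574 -0.179  0.008]
 [ 0.594 -0.379  0.008]
 [ 0.44  -0.399  0.008]
 [ 0.419 -0.192  0.008]] [ 0.507 -0.287  0.008] 4.617622509341193
tin [[ 0.593  0.102  0.05 ]
 [ 0.632 -0.113  0.05 ]
 [ 0.551 -0.127  0.05 ]
 [ 0.515  0.09   0.05 ]] [ 0.573 -0.012  0.05 ]
t 3.0 pos [ 0.519 -0.03   0.34 ] yaw 16.6 F [ 0.052  0.203 -0.156] op 0.999 -> units [ 1.728 -0.424  6.01 ] norm 6.27 twist 0.59
```

```bash
python3 - <<'E'
from h import *
go(.576,-.003,.14)
E
python3 -m jog '[{"translation":[0.8,-0.1,0.6],"twist":0.55,"claw":60},{"translation":[0.8,-0.1,0.6],"twist":0.55,"claw":60},{"translation":[0,0,0.8],"twist":0,"claw":60},{"translation":[0,0,0.8],"twist":0,"claw":60},{"translation":[0,0,0.8],"twist":0,"claw":60},{"translation":[0,0,0.8],"twist":0,"claw":60},{"translation":[0,0,0],"twist":0,"claw":60}]'
python3 - <<'E'
from h import *
d=snap('wrist','w2.png')
go(.576,-.003,.10,10)
E
```

```text
t 3.0 pos [ 0.519 -0.03   0.34 ] yaw 16.6 F [ 0.052  0.203 -0.156] op 0.999 -> units [ 1.567 -0.236  5.01 ] norm 5.25 twist 0
clock: 3.62
tool_pos: [0.5746, -0.0056, 0.1593]
eef_rot: [0.996, 0.087, -0.006, 0.0]
contact_force: [-0.3, -0.7, 0.0]
opening: 0.598
t 3.7 pos [ 0.577 -0.005  0.162] yaw 10.0 F [-0.09  -0.67   1.298] op 0.598 -> units [ 0.006 -0.059  1.557] norm 1.56 twist 0.0
```

View pics/w2.png

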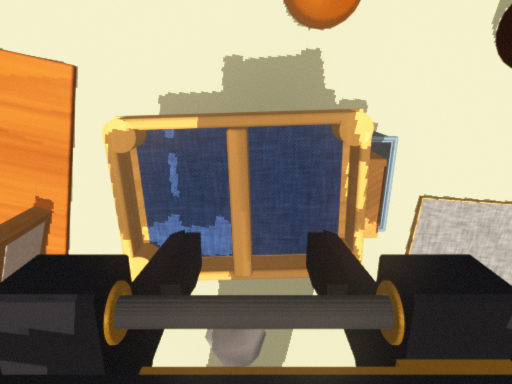

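```bash
python3 -m jog '[{"translation":[0,-0.15,0.6],"twist":0,"claw":60},{"translation":[0,0,0.5],"twist":0,"claw":60},{"translation":[0,0,0.45],"twist":0,"claw":60},{"translation":[0,0,0],"twist":0,"claw":60},{"translation":[0,0,0],"twist":0,"claw":0},{"translation":[0,0,0],"twist":0,"claw":0},{"translation":[0,0,0],"twist":0,"claw":0},{"translation":[0,0,0],"twist":0,"claw":0},{"translation":[0,0,0],"twist":0,"claw":0},{"translation":[0,0,0],"twist":0,"claw":0},{"translation":[0,0,0],"twist":0,"claw":0},{"translation":[0,0,0],"twist":0,"claw":0},{"translation":[0,0,0],"twist":0,"claw":0}]' 40
python3 -m jog '[{"translation":[0,0,-0.3],"twist":0,"claw":0},{"translation":[0,0,-0.5],"twist":0,"claw":0},{"translation":[0,0,-0.7],"twist":0,"claw":0},{"translation":[0,0,-0.7],"twist":0,"claw":0},{"translation":[0,0,-0.7],"twist":0,"claw":0},{"translation":[0,0,0],"twist":0,"claw":0},{"translation":[0,0,0],"twist":0,"claw":0}]'
python3 - <<'E'
from h import *
d=snap('wrist','w3.png'); d=snap('top')
o=r.spot_point('mat','top');print([(a['confidence'],pt(d,*a['location'],0)) for a in o])
go(.507,-.287,.18,5)
E
```

```text
clock: 4.75
tool_pos: [0.5785, 0.0024, 0.1031]
eef_rot: [0.996, 0.088, 0.0, 0.0]
contact_force: [-1.2, 0.1, 4.7]
opening: 0.134
clock: 5.33
tool_pos: [0.5789, 0.0023, 0.2204]
eef_rot: [0.996, 0.088, 0.002, 0.0]
contact_force: [0.6, -0.2, -1.6]
opening: 0.135
[(0.75, array([0.486, 0.204, 0.   ])), (0.65, array([ 0.504, -0.28 ,  0.   ]))]
t 5.5 pos [0.577 0.002 0.217] yaw 10.1 F [ 1.404  0.412 -2.505] op 0.133 -> units [-2.988  6.809  0.944] norm 7.5 twist 0.85
```

View pics/w3.png

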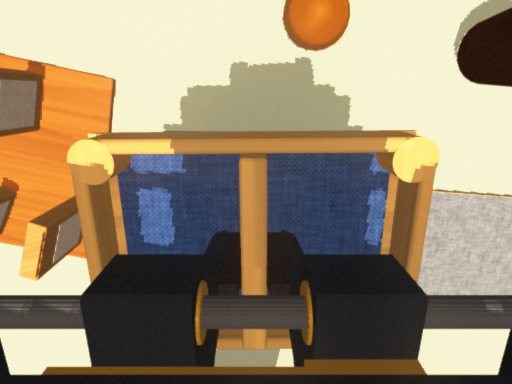

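```bash
python3 -m jog '[{"translation":[-0.33,0.75,0],"twist":0.1,"claw":0},{"translation":[-0.33,0.75,0],"twist":0.1,"claw":0},{"translation":[-0.33,0.75,0],"twist":0.1,"claw":0},{"translation":[-0.33,0.75,0],"twist":0.1,"claw":0},{"translation":[-0.33,0.75,0.2],"twist":0.1,"claw":0},{"translation":[-0.33,0.75,0.4],"twist":0.1,"claw":0},{"translation":[-0.33,0.75,0.4],"twist":0.1,"claw":0},{"translation":[-0.33,0.75,0.4],"twist":0.15,"claw":0},{"translation":[-0.33,0.75,0.4],"twist":0,"claw":0},{"translation":[0,0,0.4],"twist":0,"claw":0},{"translation":[0,0,0],"twist":0,"claw":0},{"translation":[0,0,0],"twist":0,"claw":0}]'
python3 - <<'E'
from h import *
d=snap('wrist','w4.png')
go(.507,-.287,.026,5)
E
```

```text
clock: 6.48
tool_pos: [0.4954, -0.2801, 0.129]
eef_rot: [0.999, 0.044, -0.002, -0.001]
contact_force: [0.5, 0.9, -1.9]
opening: 0.127
t 6.5 pos [ 0.497 -0.28   0.13 ] yaw 5.1 F [ 0.297  1.63  -1.699] op 0.132 -> units [0.242 0.213 2.601] norm 2.62 twist 0.02
```

View pics/w4.png

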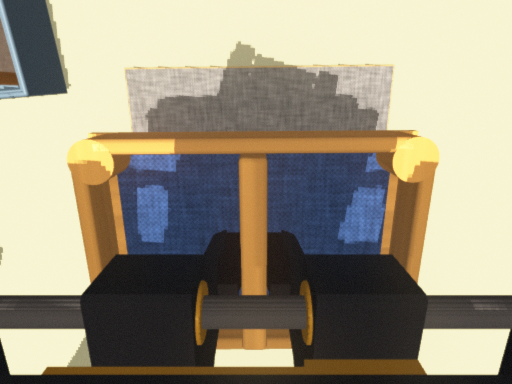

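```bash
python3 -m jog '[{"translation":[0.12,0.1,0.6],"twist":0,"claw":0},{"translation":[0.12,0.1,0.6],"twist":0,"claw":0},{"translation":[0,0,0.6],"twist":0,"claw":0},{"translation":[0,0,0.4],"twist":0,"claw":0},{"translation":[0,0,0.25],"twist":0,"claw":0},{"translation":[0,0,0.1],"twist":0,"claw":0},{"translation":[0,0,0],"twist":0,"claw":0},{"translation":[0,0,0],"twist":0,"claw":0}]'
python3 - <<'E'
from h import *
d=snap('wrist')
go(.507,-.287,.026,5)
E
```

```text
clock: 7.2
tool_pos: [0.5079, -0.2879, 0.0297]
eef_rot: [0.999, 0.044, 0.001, 0.0]
contact_force: [-0.1, 0.7, -1.7]
opening: 0.129
t 7.2 pos [ 0.508 -0.288  0.03 ] yaw 5.0 F [-0.557 -0.222 -1.644] op 0.134 -> units [-0.022 -0.033  0.099] norm 0.11 twist 0.01
```

```bash
python3 -m jog '[{"translation":[0,0,0.06],"twist":0,"claw":0},{"translation":[0,0,0.05],"twist":0,"claw":0},{"translation":[0,0,0.03],"twist":0,"claw":0},{"translation":[0,0,0],"twist":0,"claw":0},{"translation":[0,0,0],"twist":0,"claw":0}]'
python3 -m jog '[{"translation":[0,0,0],"twist":0,"claw":55},{"translation":[0,0,0],"twist":0,"claw":55},{"translation":[0,0,0],"twist":0,"claw":55},{"translation":[0,0,0],"twist":0,"claw":55},{"translation":[0,0,-0.2],"twist":0,"claw":55},{"translation":[0,0,-0.8],"twist":0,"claw":55},{"translation":[0,0,-0.9],"twist":0,"claw":55},{"translation":[0,0,-0.9],"twist":0,"claw":55},{"translation":[0,0,-0.9],"twist":0,"claw":55},{"translation":[0,0,-0.9],"twist":0,"claw":55},{"translation":[0,0,-0.9],"twist":0,"claw":55},{"translation":[0,0,-0.9],"twist":0,"claw":55},{"translation":[0,0,0],"twist":0,"claw":55}]'
python3 - <<'E'
from h import *
d=snap('wrist')
for c in ['wrist','top']:
    d=snap(c,'a_'+c+'.png')
    for n,z in [('mat',0),('tray',.008)]: print(c,n,[(a['confidence'],pt(d,*a['location'],z)) for a in r.spot_point(n,c)])
go(.50,-.01,.30,10)
E
```

```text
clock: 7.67
tool_pos: [0.5073, -0.2884, 0.024]
eef_rot: [0.999, 0.044, 0.0, 0.0]
contact_force: [-1.5, 0.6, 6.5]
opening: 0.135
clock: 8.75
tool_pos: [0.5106, -0.2896, 0.287]
eef_rot: [0.999, 0.044, 0.006, 0.003]
contact_force: [1.8, -1.4, -0.1]
opening: 0.547
wrist mat []
wrist tray [(0.81, array([ 0.505, -0.289,  0.008]))]
top mat []
top tray [(0.87, array([ 0.515, -0.29 ,  0.008])), (0.5, array([0.598, 0.247, 0.008]))]
t 9.1 pos [ 0.506 -0.288  0.278] yaw 5.0 F [-0.554  0.505 -0.513] op 0.549 -> units [ 0.456 -6.931 -0.549] norm 6.97 twist -0.83
```

```bash
python3 -m jog '[{"translation":[0,-0.9,-0.1],"twist":-0.1,"claw":80},{"translation":[0,-0.9,-0.1],"twist":-0.1,"claw":80},{"translation":[0,-0.9,-0.1],"twist":-0.1,"claw":80},{"translation":[0,-0.9,-0.1],"twist":-0.1,"claw":80},{"translation":[0,-0.9,-0.1],"twist":-0.1,"claw":80},{"translation":[0,-0.9,-0.1],"twist":-0.1,"claw":80},{"translation":[0,-0.9,-0.1],"twist":-0.1,"claw":80},{"translation":[0.5,-0.7,0],"twist":-0.1,"claw":80},{"translation":[0,0,0],"twist":0,"claw":80},{"translation":[0,0,0],"twist":0,"claw":80},{"translation":[0,0,0],"twist":0,"claw":80}]'
python3 - <<'E'
from h import *
import cv2
d=snap('wrist','w5.png')
for n,z in [('tin',0),('old1',.003),('deck1',.008)]: print(n,[(round(a['confidence'],2),a['location'],pt(d,*a['location'],z)) for a in r.spot_point(n,'wrist')])
im=cv2.imread('pics/w5.png');cv2.imwrite('pics/w5b.png',cv2.resize(im,(800,600),interpolation=cv2.INTER_CUBIC))
go(.50,-.01,.30,10)
E
```

```text
clock: 10.02
tool_pos: [0.4918, -0.0078, 0.3063]
eef_rot: [0.996, 0.085, -0.001, 0.0]
contact_force: [0.4, 0.1, -0.4]
opening: 0.799
tin [(0.87, [88.3, 259.4], array([ 0.571, -0.001,  0.   ]))]
old1 [(0.95, [84.7, 223.4], array([0.567, 0.047, 0.003])), (0.86, [85.2, 327.4], array([ 0.59 , -0.089,  0.003])), (0.85, [84.2, 278.1], array([ 0.58 , -0.024,  0.003])), (0.71, [84.8, 252.1], array([0.574, 0.01 , 0.003])), (0.69, [86.3, 201.4], array([0.56 , 0.076, 0.003])), (0.65, [85.5, 301.0], array([ 0.584, -0.055,  0.003]))]
deck1 [(0.86, [136.8, 109.7], array([0.473, 0.191, 0.008])), (0.83, [23.0, 0.0], array([0.592, 0.331, 0.008])), (0.75, [25.7, 66.0], array([0.603, 0.25 , 0.008])), (0.62, [126.8, 39.1], array([0.471, 0.286, 0.008]))]
t 10.2 pos [ 0.492 -0.009  0.307] yaw 9.7 F [-0.656 -0.049 -0.071] op 0.804 -> units [0.194 0.067 0.169] norm 0.27 twist -0.05
```

View pics/w5b.png

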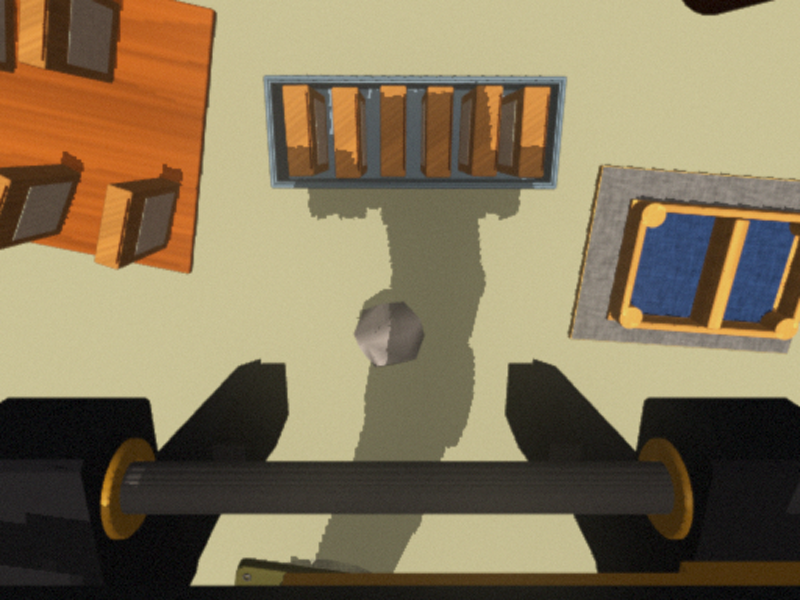

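```bash
cat >> h.py <<'E'
def tin(yaw,c,p):
    a=np.radians(yaw);q=np.array(p)[:2]-c
    return np.array([q@[np.cos(a),np.sin(a)],q@[-np.sin(a),np.cos(a)]])
E
python3 - <<'E'
from h import *
d=snap('wrist');s=.64
P=lambda c,r_,z:pt(d,r_*s,c*s,z)[:2]
t=np.array([P(*x,.05) for x in [(265,77),(566,77),(556,188),(273,188)]]);print(t,t.mean(0))
e=t[0]-t[1]+t[3]-t[2];yaw=np.degrees(np.arctan2(-e[0],e[1]));print('yaw',yaw,np.linalg.norm(t[0]-t[1]),np.linalg.norm(t[2]-t[3]),np.linalg.norm(t[0]-t[3]))
for c in [(285,309,86,177),(334,358,87,177),(381,405,86,177),(427,452,86,177),(475,502,86,178),(523,548,86,177)]:
    p=P((c[0]+c[1])/2,(c[2]+c[3])/2,.087);print(p,tin(yaw,t.mean(0),p))
for c in [(25,3,33),(25,3,33)][:0]:pass
# board deck tops, far-left ones cut; near two: corners of top face
E
```

```text
[[ 0.596  0.108]
 [ 0.633 -0.111]
 [ 0.554 -0.124]
 [ 0.516  0.095]] [ 0.575 -0.008]
yaw 9.627557950326189 0.22229048568181894 0.22218108160205885 0.08037505694717953
[0.562 0.074] [0.001 0.083]
[0.567 0.041] [0.001 0.049]
[0.573 0.009] [0.001 0.016]
[ 0.578 -0.023] [ 0.001 -0.016]
[ 0.584 -0.057] [ 0.001 -0.049]
[ 0.589 -0.088] [ 0.001 -0.082]
```

```bash
python3 -c "
from plant import r;print(r.get_state()['q'])"
python3 -m jog '[{"translation":[0,0,0],"twist":-1,"claw":100},{"translation":[0,0,0],"twist":-1,"claw":100},{"translation":[0,0,0],"twist":-1,"claw":100},{"translation":[0,0,0],"twist":-1,"claw":100},{"translation":[0,0,0],"twist":-1,"claw":100},{"translation":[0,0,0],"twist":-1,"claw":100},{"translation":[0,0,0],"twist":-1,"claw":100},{"translation":[0,0,0],"twist":-1,"claw":100},{"translation":[0,0,0],"twist":-1,"claw":100},{"translation":[0,0,0],"twist":-1,"claw":100},{"translation":[0,0,0],"twist":-1,"claw":100},{"translation":[0,0,0],"twist":-1,"claw":100},{"translation":[0,0,0],"twist":-1,"claw":100},{"translation":[0,0,0],"twist":-1,"claw":100},{"translation":[0,0,0],"twist":-1,"claw":100},{"translation":[0,0,0],"twist":0,"claw":100},{"translation":[0,0,0],"twist":0,"claw":100}]'
python3 - <<'E'
from h import *
print(r.get_state()['q'])
go(.573,.009,.13,99.6)
E
```

```text
[ 0.11042604  0.43226115 -0.27914236  1.8601995   0.15207452  0.87037245
 -1.64441521]
clock: 11.68
tool_pos: [0.4922, -0.0078, 0.307]
eef_rot: [0.646, 0.764, -0.0, -0.0]
contact_force: [0.2, 0.5, -0.0]
opening: 0.999
[ 0.39   0.496 -0.722  1.847  0.397  0.949 -0.341]
t 11.7 pos [ 0.492 -0.008  0.307] yaw 99.6 F [ 0.24   0.481 -0.003] op 0.999 -> units [0.078 2.063 4.425] norm 4.88 twist -0.0
```

```bash
python3 -m jog '[{"translation":[0.04,0.7,0.6],"twist":0,"claw":100},{"translation":[0.04,0.7,0.6],"twist":0,"claw":100},{"translation":[0,0.66,0.6],"twist":0,"claw":100},{"translation":[0,0,0.8],"twist":0,"claw":100},{"translation":[0,0,0.9],"twist":0,"claw":100},{"translation":[0,0,0.9],"twist":0,"claw":100},{"translation":[0,0,0],"twist":0,"claw":100},{"translation":[0,0,0],"twist":0,"claw":100}]'
python3 - <<'E'
from h import *
d=snap('wrist','w6.png')
go(.573,.009,.06,99.6)
E
```

```text
clock: 12.35
tool_pos: [0.5719, 0.0097, 0.1302]
eef_rot: [0.645, 0.764, -0.001, -0.001]
contact_force: [-0.2, 0.1, 0.4]
opening: 1.0
t 12.4 pos [0.573 0.01  0.132] yaw 99.7 F [-0.057  0.203  0.896] op 0.998 -> units [-0.029 -0.017  1.801] norm 1.8 twist 0.02
```

View pics/w6.png

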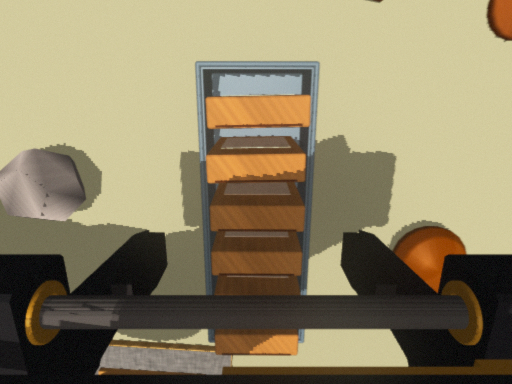

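```bash
python3 - <<'E'
from h import *
d=snap('wrist')
for y in (82,49,16,-16,-49,-82):
    a=np.radians(9.6);p=np.array([.575,-.008])+y/1e3*np.array([-np.sin(a),np.cos(a)])
    print(y,p,px(d,[*p,.087]))
print(px(d,r.get_state()['tool_pos']))
E
```

```text
82 [0.561 0.073] (np.float64(114.97222583653566), np.float64(252.50192083419677))
49 [0.567 0.04 ] (np.float64(170.53876126199077), np.float64(252.45722559079752))
16 [0.572 0.008] (np.float64(220.9573549252621), np.float64(252.4166711222064))
-16 [ 0.578 -0.024] (np.float64(265.5790350323355), np.float64(252.3807794323971))
-49 [ 0.583 -0.056] (np.float64(307.74763972475944), np.float64(252.34686088706934))
-82 [ 0.589 -0.089] (np.float64(346.4819780142187), np.float64(252.31570471250308))
(np.float64(251.61994353586178), np.float64(256.7637930220815))
```

```bash
python3 -m jog '[{"translation":[0.05,0.04,0.7],"twist":0,"claw":100},{"translation":[0,0,0.6],"twist":0,"claw":100},{"translation":[0,0,0.45],"twist":0,"claw":100},{"translation":[0,0,0],"twist":0,"claw":100},{"translation":[0,0,0],"twist":0,"claw":60},{"translation":[0,0,0],"twist":0,"claw":60},{"translation":[0,0,0],"twist":0,"claw":60},{"translation":[0,0,0],"twist":0,"claw":60},{"translation":[0,0,0],"twist":0,"claw":60},{"translation":[0,0,0],"twist":0,"claw":60},{"translation":[0,0,0],"twist":0,"claw":60}]' 25
python3 - <<'E'
from h import *
go(.577,-.004,.06,99.6);print(tin(9.6,[.577,-.004],r.get_state()['tool_pos']))
E
```

```text
clock: 13.37
tool_pos: [0.5748, 0.0123, 0.0624]
eef_rot: [0.644, 0.765, 0.0, 0.001]
contact_force: [-0.3, -0.4, 6.9]
opening: 0.677
t 13.4 pos [0.575 0.012 0.062] yaw 99.8 F [-0.348 -0.409  6.914] op 0.677 -> units [-0.41  -0.015  0.06 ] norm 0.41 twist 0.03
[0.001 0.016]
```

```bash
python3 -m jog '[{"translation":[0.15,0,0],"twist":0,"claw":60},{"translation":[0.15,0,0],"twist":0,"claw":60},{"translation":[0.15,0,0],"twist":0,"claw":60},{"translation":[0.1,0,0],"twist":0,"claw":60},{"translation":[0.1,0,0],"twist":0,"claw":60},{"translation":[0,0,0],"twist":0,"claw":60}]'
python3 -m jog '[{"translation":[0.1,0,0],"twist":0,"claw":60},{"translation":[0.1,0,0],"twist":0,"claw":60},{"translation":[0.05,0,0],"twist":0,"claw":60},{"translation":[0.05,0,0],"twist":0,"claw":60},{"translation":[0.05,0,0],"twist":0,"claw":60},{"translation":[0,0,0],"twist":0,"claw":60}]'
python3 - <<'E'
from h import *
go(.577,-.004,.06,99.6);print(tin(9.6,[.577,-.004],r.get_state()['tool_pos']))
E
```

```text
clock: 13.87
tool_pos: [0.5706, 0.0376, 0.0621]
eef_rot: [0.644, 0.765, 0.0, 0.001]
contact_force: [0.2, -1.9, 7.2]
opening: 0.679
clock: 14.37
tool_pos: [0.5673, 0.0522, 0.0611]
eef_rot: [0.644, 0.765, 0.0, -0.0]
contact_force: [-0.2, -1.9, 3.7]
opening: 0.677
t 14.4 pos [0.567 0.052 0.061] yaw 99.8 F [-0.232 -1.882  3.682] op 0.677 -> units [-1.426 -0.001  0.027] norm 1.43 twist 0.04
[-0.     0.057]
```

```bash
python3 -m jog '[{"translation":[0,0,0],"twist":0,"claw":100},{"translation":[0,0,0],"twist":0,"claw":100},{"translation":[0,0,0],"twist":0,"claw":100},{"translation":[0,0,-0.6],"twist":0,"claw":100},{"translation":[0,0,-0.9],"twist":0,"claw":100},{"translation":[0,0,-0.5],"twist":0,"claw":100},{"translation":[-0.9,0,0],"twist":0,"claw":100},{"translation":[-0.93,0,0],"twist":0,"claw":100},{"translation":[0,0,0],"twist":0,"claw":100},{"translation":[0,0,0],"twist":0,"claw":100}]'
python3 - <<'E'
from h import *
d=snap('wrist','w7.png')
go(.5795,-.020,.06,99.6)
E
```

```text
clock: 15.2
tool_pos: [0.5796, -0.0235, 0.1405]
eef_rot: [0.646, 0.763, -0.001, 0.0]
contact_force: [0.4, 0.6, 0.2]
opening: 0.997
t 15.2 pos [ 0.579 -0.021  0.141] yaw 99.7 F [-0.224  0.94   1.05 ] op 1.0 -> units [0.017 0.005 2.018] norm 2.02 twist 0.02
```

View pics/w7.png

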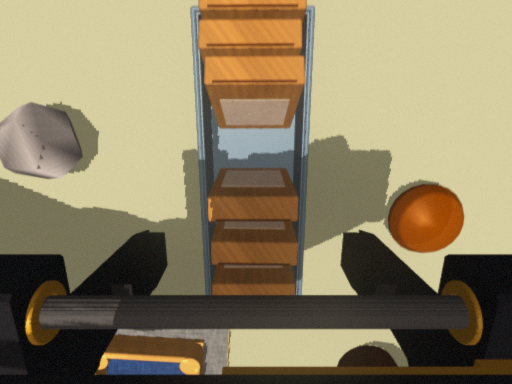

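```bash
python3 -m jog '[{"translation":[0,0,0.8],"twist":0,"claw":100},{"translation":[0,0,0.7],"twist":0,"claw":100},{"translation":[0,0,0.47],"twist":0,"claw":100},{"translation":[0,0,0],"twist":0,"claw":100},{"translation":[0,0,0],"twist":0,"claw":60},{"translation":[0,0,0],"twist":0,"claw":60},{"translation":[0,0,0],"twist":0,"claw":60},{"translation":[0,0,0],"twist":0,"claw":60},{"translation":[0,0,0],"twist":0,"claw":60},{"translation":[0,0,0],"twist":0,"claw":60},{"translation":[0,0,0],"twist":0,"claw":60}]' 25
python3 -m jog '[{"translation":[-0.15,0,0],"twist":0,"claw":60},{"translation":[-0.15,0,0],"twist":0,"claw":60},{"translation":[-0.15,0,0],"twist":0,"claw":60},{"translation":[-0.1,0,0],"twist":0,"claw":60},{"translation":[-0.1,0,0],"twist":0,"claw":60},{"translation":[-0.1,0,0],"twist":0,"claw":60},{"translation":[0,0,0],"twist":0,"claw":60}]'
python3 -m jog '[{"translation":[-0.1,0,0],"twist":0,"claw":60},{"translation":[-0.1,0,0],"twist":0,"claw":60},{"translation":[-0.05,0,0],"twist":0,"claw":60},{"translation":[-0.05,0,0],"twist":0,"claw":60},{"translation":[0,0,0],"twist":0,"claw":60}]'
python3 - <<'E'
from h import *
go(.577,-.004,.06,99.6);print(tin(9.6,[.577,-.004],r.get_state()['tool_pos']))
E
```

```text
clock: 16.17
tool_pos: [0.5804, -0.0203, 0.0635]
eef_rot: [0.644, 0.765, 0.001, 0.001]
contact_force: [-1.0, -0.4, 5.8]
opening: 0.68
clock: 16.75
tool_pos: [0.5862, -0.0487, 0.0635]
eef_rot: [0.644, 0.765, 0.002, 0.0]
contact_force: [-0.1, 2.3, 6.2]
opening: 0.676
clock: 17.17
tool_pos: [0.5878, -0.0622, 0.0626]
eef_rot: [0.644, 0.765, 0.001, 0.001]
contact_force: [1.2, 2.6, 6.0]
opening: 0.675
t 17.2 pos [ 0.588 -0.062  0.063] yaw 99.8 F [1.195 2.578 6.036] op 0.675 -> units [ 1.481 -0.019  0.065] norm 1.48 twist 0.03
[ 0.001 -0.059]
```

```bash
python3 -m jog '[{"translation":[0,0,0],"twist":0,"claw":100},{"translation":[0,0,0],"twist":0,"claw":100},{"translation":[0,0,0],"twist":0,"claw":100},{"translation":[0,0,-0.6],"twist":0,"claw":100},{"translation":[0,0,-0.9],"twist":0,"claw":100},{"translation":[0.5,0,-0.8],"twist":0,"claw":100},{"translation":[0.5,0,-0.8],"twist":0,"claw":100},{"translation":[0.6,0,-0.8],"twist":0,"claw":100},{"translation":[0.6,0,-0.8],"twist":0,"claw":100},{"translation":[0.6,0,-0.8],"twist":0,"claw":100},{"translation":[0.8,0,-0.4],"twist":0,"claw":100},{"translation":[0.9,0,0],"twist":0,"claw":100},{"translation":[0.9,0,0],"twist":0,"claw":100},{"translation":[0,0,0],"twist":0,"claw":100},{"translation":[0,0,0],"twist":0,"claw":100}]'
python3 - <<'E'
from h import *
d=snap('wrist','w8.png')
print([(round(a['confidence'],2),a['location'],pt(d,*a['location'],.008)) for a in r.spot_point('deck1','wrist')])
im=cv2.imread('pics/w8.png');cv2.imwrite('pics/w8b.png',cv2.resize(im,(800,600),interpolation=cv2.INTER_CUBIC))
go(.5795,-.020,.06,99.6)
E
```

```text
clock: 18.42
tool_pos: [0.549, 0.1529, 0.2981]
eef_rot: [0.642, 0.767, -0.0, -0.0]
contact_force: [-0.0, 0.2, 0.3]
opening: 1.002
[(0.96, [33.6, 209.3], array([0.468, 0.287, 0.008])), (0.92, [109.4, 204.5], array([0.474, 0.196, 0.008])), (0.8, [77.9, 414.8], array([0.734, 0.282, 0.008])), (0.61, [84.3, 308.2], array([0.602, 0.25 , 0.008])), (0.56, [21.3, 316.4], array([0.595, 0.324, 0.008]))]
t 18.5 pos [0.55  0.149 0.298] yaw 99.7 F [-0.796 -0.976 -0.411] op 0.999 -> units [-4.278  0.017  5.949] norm 7.33 twist 0.02
```

View pics/w8b.png

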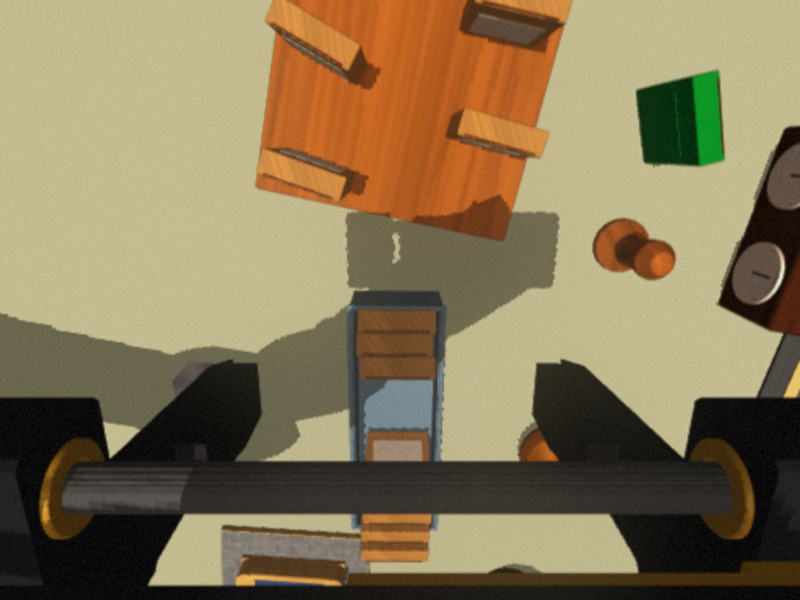

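```bash
python3 - <<'E'
from h import *
d=snap('wrist')
for n,q in dict(A=[(262,150),(348,178),(340,200),(258,175)],B=[(463,110),(549,131),(541,157),(458,136)],C=[(275,0),(362,48),(348,72),(267,20)]).items():
    p=np.array([pt(d,b*.64,a*.64,.092)[:2] for a,b in q]);v=p[1]-p[0]+p[2]-p[3]
    print(n,p.mean(0),'len',np.linalg.norm(v)/2,np.linalg.norm(p[0]-p[3]),'long axis yaw',np.degrees(np.arctan2(v[1],v[0])),'tool yaw',np.degrees(np.arctan2(v[1],v[0]))+90)
    print(tin(0,[0,0],p.mean(0)));go(*p.mean(0),.14,np.degrees(np.arctan2(v[1],v[0]))+90)
E
```

```text
A [0.476 0.193] len 0.05892143766149561 0.016807965128213483 long axis yaw -7.625954315530379 tool yaw 82.37404568446962
[0.476 0.193]
t 18.6 pos [0.55  0.149 0.298] yaw 99.7 F [-0.417 -1.543 -0.115] op 1.001 -> units [ 1.414 -1.63   3.938] norm 4.49 twist 2.88
B [0.605 0.243] len 0.058425589832642455 0.01645885912203311 long axis yaw -3.4322189043772857 tool yaw 86.56778109562272
[0.605 0.243]
t 18.6 pos [0.55  0.149 0.298] yaw 99.7 F [-0.417 -1.543 -0.115] op 1.001 -> units [2.1   1.741 3.932] norm 4.79 twist 2.18
C [0.474 0.28 ] len 0.058967284717556676 0.012506115998315259 long axis yaw -19.20329585677231 tool yaw 70.79670414322769
[0.474 0.28 ]
t 18.6 pos [0.55  0.149 0.298] yaw 99.7 F [-0.417 -1.543 -0.115] op 1.001 -> units [ 3.572 -1.337  3.933] norm 5.48 twist 4.81
```

```bash
python3 -m jog '[{"translation":[0.35,-0.41,0.7],"twist":0,"claw":100},{"translation":[0.35,-0.41,0.7],"twist":0,"claw":100},{"translation":[0.35,-0.41,0.7],"twist":0,"claw":100},{"translation":[0.36,-0.4,0.7],"twist":0,"claw":100},{"translation":[0,0,0.6],"twist":0.96,"claw":100},{"translation":[0,0,0.5],"twist":0.96,"claw":100},{"translation":[0,0,0],"twist":0.96,"claw":100},{"translation":[0,0,0],"twist":0,"claw":100},{"translation":[0,0,0],"twist":0,"claw":100}]'
python3 - <<'E'
from h import *
d=snap('wrist','w9.png')
go(.476,.193,.062,82.4)
print(px(d,[.476,.193,.092]))
E
```

```text
clock: 19.32
tool_pos: [0.4769, 0.1942, 0.1421]
eef_rot: [0.751, 0.66, -0.0, 0.001]
contact_force: [0.4, 0.0, -0.1]
opening: 0.999
t 19.4 pos [0.477 0.195 0.143] yaw 82.6 F [ 0.094 -0.904  0.871] op 0.999 -> units [-0.042 -0.023  2.013] norm 2.01 twist 0.03
(np.float64(216.17798284947796), np.float64(253.99401893848525))
```

View pics/w9.png

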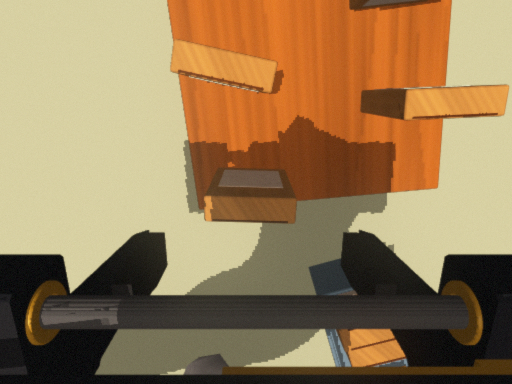

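```bash
python3 -m jog '[{"translation":[0.06,-0.05,0.8],"twist":0,"claw":100},{"translation":[0,0,0.8],"twist":0,"claw":100},{"translation":[0,0,0.35],"twist":0,"claw":100},{"translation":[0,0,0],"twist":0,"claw":100},{"translation":[0,0,0],"twist":0,"claw":55},{"translation":[0,0,0],"twist":0,"claw":55},{"translation":[0,0,0],"twist":0,"claw":55},{"translation":[0,0,0],"twist":0,"claw":55},{"translation":[0,0,0],"twist":0,"claw":55},{"translation":[0,0,0],"twist":0,"claw":55},{"translation":[0,0,0],"twist":0,"claw":55}]' 30
python3 -m jog '[{"translation":[0,0,-0.3],"twist":0,"claw":55},{"translation":[0,0,-0.7],"twist":0,"claw":55},{"translation":[0,0,-0.9],"twist":0,"claw":55},{"translation":[0,0,-0.9],"twist":0,"claw":55},{"translation":[0,0,-0.2],"twist":-0.95,"claw":55},{"translation":[0,0,0],"twist":-0.95,"claw":55},{"translation":[0,0,0],"twist":-0.95,"claw":55},{"translation":[0,0,0],"twist":0,"claw":55}]'
python3 - <<'E'
from h import *
d=snap('wrist','w10.png')
a=np.radians(9.6);e=np.array([-np.sin(a),np.cos(a)])
for y in (-.037,-.0125,.0125,.037): print(y,np.array([.577,-.004])+y*e)
go(*(np.array([.577,-.004])-.037*e),.16,99.6)
E
```

```text
clock: 20.28
tool_pos: [0.4753, 0.1983, 0.0653]
eef_rot: [0.752, 0.66, 0.001, 0.0]
contact_force: [-0.1, 0.1, 6.9]
opening: 0.677
clock: 20.95
tool_pos: [0.4746, 0.1977, 0.1847]
eef_rot: [0.644, 0.765, 0.0, 0.0]
contact_force: [-0.1, -0.4, -1.5]
opening: 0.678
-0.037 [ 0.583 -0.04 ]
-0.0125 [ 0.579 -0.016]
0.0125 [0.575 0.008]
0.037 [0.571 0.032]
t 21.0 pos [0.474 0.198 0.184] yaw 99.5 F [ 0.702 -0.145 -1.509] op 0.677 -> units [-6.323  1.696  0.609] norm 6.57 twist -0.01
```

View pics/w10.png

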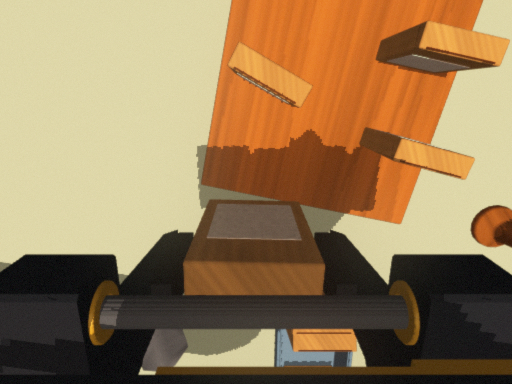

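```bash
python3 -m jog '[{"translation":[-0.79,0.212,0],"twist":0,"claw":55},{"translation":[-0.79,0.212,0],"twist":0,"claw":55},{"translation":[-0.79,0.212,0],"twist":0,"claw":55},{"translation":[-0.79,0.212,0],"twist":0,"claw":55},{"translation":[-0.79,0.212,0],"twist":0,"claw":55},{"translation":[-0.79,0.212,0],"twist":0,"claw":55},{"translation":[-0.79,0.212,0],"twist":0,"claw":55},{"translation":[-0.79,0.212,0],"twist":0,"claw":55},{"translation":[0,0,0.5],"twist":0,"claw":55},{"translation":[0,0,0.2],"twist":0,"claw":55},{"translation":[0,0,0],"twist":0,"claw":55},{"translation":[0,0,0],"twist":0,"claw":55}]'
python3 - <<'E'
from h import *
d=snap('wrist','w11.png')
go(.583,-.04,.06,99.6)
E
```

```text
clock: 22.0
tool_pos: [0.5829, -0.0381, 0.156]
eef_rot: [0.645, 0.764, -0.0, -0.001]
contact_force: [0.3, 0.5, -1.2]
opening: 0.679
t 22.1 pos [ 0.584 -0.038  0.157] yaw 99.8 F [ 1.16  -0.724 -0.643] op 0.678 -> units [-0.055 -0.022  2.417] norm 2.42 twist 0.03
```

View pics/w11.png

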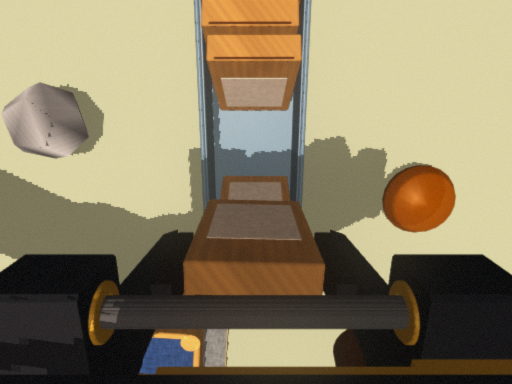

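```bash
python3 - <<'E'
from h import *
d=snap('wrist');c=[.577,-.004]
for rr in (110,177): print(rr,tin(9.6,c,pt(d,rr,256,.003)))
# held deck's visible front bottom edge row ~201, top edge ~262
z=r.get_state()['tool_pos'][2]
print('held bottom edge',tin(9.6,c,pt(d,201,256,z-.057)),'top',tin(9.6,c,pt(d,262,256,z+.027)), 'tcp',tin(9.6,c,r.get_state()['tool_pos']))
E
```

```text
110 [0.002 0.027]
177 [ 0.002 -0.035]
held bottom edge [ 0.002 -0.027] top [ 0.001 -0.025] tcp [ 0.001 -0.035]
```

```bash
python3 - <<'E'
from h import *
d=snap('wrist');a=np.radians(9.6);e=np.array([-np.sin(a),np.cos(a)]);c=np.array([.577,-.004])
f=lambda y,z:round(px(d,[*(c+y*e),z])[0])
for y in (.107,.03,.04,.048,.055,.06,-.03,-.04,-.05): print(y,'floor',f(y,.003),'rim',f(y,.05),'top',f(y,.087))
print(d['origin'],d['rotation'][:,2])
E
```

```text
0.107 floor 11 rim -6 top -24
0.03 floor 106 rim 109 top 111
0.04 floor 95 rim 95 top 95
0.048 floor 85 rim 84 top 82
0.055 floor 77 rim 74 top 71
0.06 floor 71 rim 67 top 62
-0.03 floor 171 rim 184 top 199
-0.04 floor 181 rim 196 top 212
-0.05 floor 191 rim 208 top 225
[0.57  0.036 0.303] [-0.048  0.284  0.958]
```

```bash
python3 -m jog '[{"translation":[0.2,0,0],"twist":0,"claw":55},{"translation":[0.17,0,0],"twist":0,"claw":55},{"translation":[0,0,0.5],"twist":0,"claw":55},{"translation":[0,0,0.5],"twist":0,"claw":55},{"translation":[0,0,0.4],"twist":0,"claw":55},{"translation":[0,0,0.3],"twist":0,"claw":55},{"translation":[0,0,0.2],"twist":0,"claw":55},{"translation":[0,0,0.2],"twist":0,"claw":55},{"translation":[0,0,0.1],"twist":0,"claw":55},{"translation":[0,0,0.1],"twist":0,"claw":55},{"translation":[0,0,0],"twist":0,"claw":55},{"translation":[0,0,0],"twist":0,"claw":55}]'
python3 - <<'E'
from h import *
go(.577,-.004,.06,99.6);print(tin(9.6,[.577,-.004],r.get_state()['tool_pos']))
E
```

```text
clock: 23.15
tool_pos: [0.5816, -0.025, 0.0646]
eef_rot: [0.645, 0.764, 0.0, 0.0]
contact_force: [-0.2, -0.5, -1.9]
opening: 0.679
t 23.1 pos [ 0.582 -0.025  0.065] yaw 99.6 F [-0.186 -0.452 -1.882] op 0.679 -> units [ 0.537 -0.024  0.115] norm 0.55 twist 0.01
[ 0.001 -0.021]
```

```bash
python3 -m jog '[{"translation":[0,0,0.05],"twist":0,"claw":55},{"translation":[0,0,0.04],"twist":0,"claw":55},{"translation":[0,0,0.02],"twist":0,"claw":55},{"translation":[0,0,0],"twist":0,"claw":55},{"translation":[0,0,0],"twist":0,"claw":55}]'
python3 -m jog '[{"translation":[0,0,0],"twist":0,"claw":100},{"translation":[0,0,0],"twist":0,"claw":100},{"translation":[0,0,0],"twist":0,"claw":100},{"translation":[0,0,-0.6],"twist":0,"claw":100},{"translation":[0,0,-0.9],"twist":0,"claw":100},{"translation":[0,0,-0.9],"twist":0,"claw":100},{"translation":[0.36,0,0],"twist":0,"claw":0},{"translation":[0.36,0,0],"twist":0,"claw":0},{"translation":[0,0,0],"twist":0,"claw":0},{"translation":[0,0,0],"twist":0,"claw":0},{"translation":[0,0,0],"twist":0,"claw":0},{"translation":[0,0,0],"twist":0,"claw":0},{"translation":[0,0,0],"twist":0,"claw":0},{"translation":[0,0,0],"twist":0,"claw":0},{"translation":[0,0,0],"twist":0,"claw":0},{"translation":[0,0,0],"twist":0,"claw":0}]'
python3 - <<'E'
from h import *
d=snap('wrist','w12.png')
go(.577,-.004,.03,99.6);print(tin(9.6,[.577,-.004],r.get_state()['tool_pos']))
E
```

```text
clock: 23.57
tool_pos: [0.5816, -0.025, 0.0604]
eef_rot: [0.645, 0.764, 0.0, 0.0]
contact_force: [-2.5, 0.3, 3.8]
opening: 0.68
clock: 24.9
tool_pos: [0.5765, 0.003, 0.1558]
eef_rot: [0.645, 0.764, -0.0, -0.0]
contact_force: [-0.8, 0.5, 0.3]
opening: 0.267
t 24.9 pos [0.576 0.003 0.156] yaw 99.6 F [-0.532  0.018  0.688] op 0.222 -> units [-0.177 -0.017  3.146] norm 3.15 twist 0.0
[0.001 0.007]
```

View pics/w12.png

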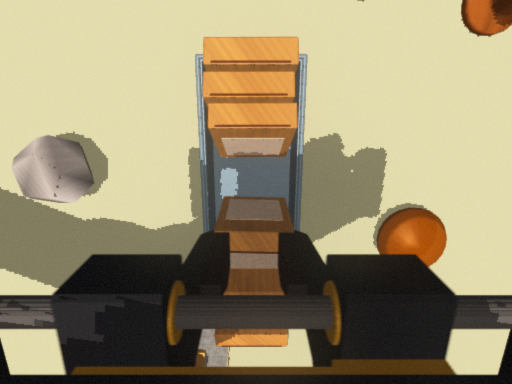

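```bash
python3 - <<'E'
from h import *
d=snap('wrist');c=[.577,-.004]
g=lambda row,z:round(1000*tin(9.6,c,pt(d,row,252,z))[1])
print('rim outer',g(57,.05),'tops',[g(x,.087) for x in (38,66,73,97,104,127)],'3rd bottom',g(157,.003),'A bottom front',g(197,.003),'A top front',g(232,.087),'A back',g(252,.087), '4th top front',g(294,.087),g(268,.087),'last',g(345,.087),g(333,.087))
E
```

```text
rim outer 108 tops [115, 99, 95, 81, 76, 62] 3rd bottom 26 A bottom front -14 A top front -13 A back -30 4th top front -66 -43 last -114 -102
```

```bash
python3 -m jog '[{"translation":[0,0,0.8],"twist":0,"claw":0},{"translation":[0,0,0.8],"twist":0,"claw":0},{"translation":[0,0,0.6],"twist":0,"claw":0},{"translation":[0,0,0.5],"twist":0,"claw":0},{"translation":[0,0,0.4],"twist":0,"claw":0},{"translation":[0,0,0],"twist":0,"claw":0},{"translation":[0,0,0],"twist":0,"claw":0}]'
python3 -m jog '[{"translation":[0.1,0,0],"twist":0,"claw":0},{"translation":[0.1,0,0],"twist":0,"claw":0},{"translation":[0.1,0,0],"twist":0,"claw":0},{"translation":[0.1,0,0],"twist":0,"claw":0},{"translation":[0.1,0,0],"twist":0,"claw":0},{"translation":[0,0,0],"twist":0,"claw":0}]'
python3 -m jog '[{"translation":[0.06,0,0],"twist":0,"claw":0},{"translation":[0.06,0,0],"twist":0,"claw":0},{"translation":[0.05,0,0],"twist":0,"claw":0},{"translation":[0.05,0,0],"twist":0,"claw":0},{"translation":[0,0,0],"twist":0,"claw":0}]'
python3 - <<'E'
from h import *
go(.577,-.004,.03,99.6);print(tin(9.6,[.577,-.004],r.get_state()['tool_pos']))
E
```

```text
clock: 25.58
tool_pos: [0.5761, 0.0034, 0.0315]
eef_rot: [0.645, 0.764, -0.0, -0.0]
contact_force: [0.5, 0.0, 0.7]
opening: 0.0
clock: 26.08
tool_pos: [0.5735, 0.023, 0.0325]
eef_rot: [0.645, 0.764, -0.0, 0.001]
contact_force: [1.3, -1.6, 1.4]
opening: 0.004
clock: 26.5
tool_pos: [0.5728, 0.0248, 0.0321]
eef_rot: [0.647, 0.762, -0.004, 0.004]
contact_force: [2.7, -11.6, 4.5]
opening: 0.009
t 26.5 pos [0.573 0.025 0.032] yaw 99.4 F [  2.702 -11.621   4.469] op 0.009 -> units [-0.727 -0.014  0.061] norm 0.73 twist -0.04
[0.001 0.029]
```

```bash
python3 -m jog '[{"translation":[-0.2,0,0],"twist":0,"claw":0},{"translation":[-0.2,0,0],"twist":0,"claw":0},{"translation":[0,0,-0.8],"twist":0,"claw":0},{"translation":[0,0,-0.9],"twist":0,"claw":0},{"translation":[0,0,-0.9],"twist":0,"claw":0},{"translation":[0,0,-0.4],"twist":0,"claw":0},{"translation":[0,0,0],"twist":0,"claw":100},{"translation":[0,0,0],"twist":0,"claw":100},{"translation":[0,0,0],"twist":0,"claw":100},{"translation":[0,0,0],"twist":0,"claw":100},{"translation":[0,0,0],"twist":0,"claw":100},{"translation":[0,0,0],"twist":0,"claw":100},{"translation":[0,0,0],"twist":0,"claw":100},{"translation":[0,0,0],"twist":0,"claw":100},{"translation":[0,0,0],"twist":0,"claw":100},{"translation":[0,0,0],"twist":0,"claw":100}]'
cat >> h.py <<'E'
C=np.array([.577,-.004])
def tg(y,z,x=0):
    a=np.radians(9.6);p=C+y*np.array([-np.sin(a),np.cos(a)])+x*np.array([np.cos(a),np.sin(a)]);go(*p,z,99.6);print('tin pos',tin(9.6,C,r.get_state()['tool_pos']))
E
python3 - <<'E'
from h import *
d=snap('wrist','w13.png')
im=cv2.imread('pics/w13.png')[0:300,150:360];b=cv2.resize(im,None,fx=2,fy=2,interpolation=cv2.INTER_CUBIC)
d2=snap('side');s=cv2.cvtColor(d2['img'],cv2.COLOR_RGB2BGR)[150:260,190:310];s=cv2.resize(s,None,fx=3,fy=3,interpolation=cv2.INTER_CUBIC)
o=np.zeros((600,790,3),np.uint8);o[:600,:420]=b;o[:330,425:785]=s;cv2.imwrite('pics/c13.png',o)
tg(.066,.063)
E
```

```text
clock: 27.83
tool_pos: [0.5744, 0.0159, 0.1518]
eef_rot: [0.645, 0.764, -0.0, 0.0]
contact_force: [-0.2, -0.3, 0.0]
opening: 0.738
t 27.9 pos [0.574 0.016 0.152] yaw 99.6 F [ 0.028  0.32  -0.315] op 0.826 -> units [ 1.149 -0.018  2.223] norm 2.5 twist 0.01
tin pos [0.001 0.02 ]
```

View pics/c13.png

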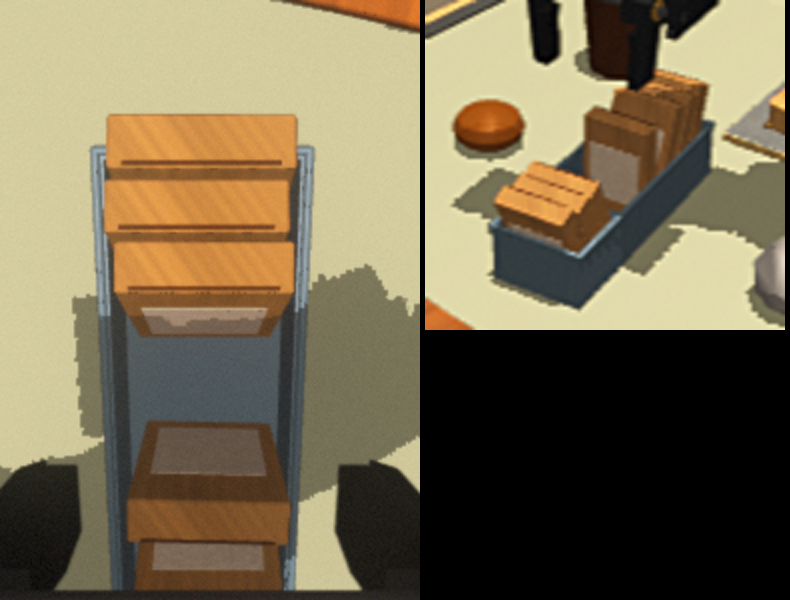

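```bash
python3 - <<'E'
from h import *
d=snap('wrist')
g=lambda row,z,col=252:np.round(1000*tin(9.6,C,pt(d,row,col,z)))
print('1',g(57,.087),g(84,.087),'2',g(90,.087),g(117,.087),'3',g(121,.087),g(146,.087),'3bot',g(168,.003),'A bot',g(212,.003),'Atop',g(250,.087),g(271,.087))
tg(.066,.063)
E
```

```text
1 [ -1. 117.] [ -1. 101.] 2 [-1. 98.] [-1. 81.] 3 [-1. 79.] [-1. 63.] 3bot [-2. 29.] A bot [ -2. -15.] Atop [ -1. -13.] [ -1. -30.]
t 28.0 pos [0.574 0.016 0.152] yaw 99.6 F [-0.049  0.697  0.44 ] op 0.871 -> units [ 1.149 -0.018  2.224] norm 2.5 twist 0.01
tin pos [0.001 0.02 ]
```

```bash
python3 -m jog '[{"translation":[0.6,0,0],"twist":0,"claw":100},{"translation":[0.57,0,0],"twist":0,"claw":100},{"translation":[0,0,0.8],"twist":0,"claw":100},{"translation":[0,0,0.8],"twist":0,"claw":100},{"translation":[0,0,0.6],"twist":0,"claw":100},{"translation":[0,0,0],"twist":0,"claw":100},{"translation":[0,0,0],"twist":0,"claw":55},{"translation":[0,0,0],"twist":0,"claw":55},{"translation":[0,0,0],"twist":0,"claw":55},{"translation":[0,0,0],"twist":0,"claw":55},{"translation":[0,0,0],"twist":0,"claw":55},{"translation":[0,0,0],"twist":0,"claw":55},{"translation":[0,0,0],"twist":0,"claw":55}]' 25
python3 -m jog '[{"translation":[-0.1,0,0],"twist":0,"claw":55},{"translation":[-0.15,0,0],"twist":0,"claw":55},{"translation":[-0.15,0,0],"twist":0,"claw":55},{"translation":[-0.15,0,0],"twist":0,"claw":55},{"translation":[-0.1,0,0],"twist":0,"claw":55},{"translation":[-0.1,0,0],"twist":0,"claw":55},{"translation":[0,0,0],"twist":0,"claw":55}]'
python3 - <<'E'
from h import *
tg(.037,.063)
d=snap('wrist','w14.png');s=snap('side','s14.png')
print([(round(a['confidence'],2),np.round(1000*tin(9.6,C,pt(s,*a['location'],.003)))) for a in r.spot_point('old1','side')])
E
```

```text
clock: 29.07
tool_pos: [0.567, 0.0621, 0.0651]
eef_rot: [0.645, 0.764, 0.0, 0.001]
contact_force: [-1.5, -0.3, 7.1]
opening: 0.679
clock: 29.65
tool_pos: [0.5721, 0.0338, 0.0659]
eef_rot: [0.645, 0.764, 0.002, 0.0]
contact_force: [-3.8, 1.4, 13.0]
opening: 0.679
t 29.6 pos [0.572 0.034 0.066] yaw 99.6 F [-3.83   1.423 13.037] op 0.679 -> units [-0.027 -0.037  0.071] norm 0.08 twist 0.01
tin pos [0.001 0.038]
[(0.97, array([-1., 63.])), (0.65, array([ 2., 38.])), (0.48, array([ 80., 317.])), (0.45, array([  1., -48.]))]
```

```bash
python3 -m jog '[{"translation":[0,0,-0.1],"twist":0,"claw":55},{"translation":[0,0,-0.15],"twist":0,"claw":55},{"translation":[-0.15,0,0],"twist":0,"claw":55},{"translation":[-0.15,0,0],"twist":0,"claw":55},{"translation":[0,0,0.1],"twist":0,"claw":55},{"translation":[0,0,0.09],"twist":0,"claw":55},{"translation":[0,0,0.04],"twist":0,"claw":55},{"translation":[0,0,0],"twist":0,"claw":55}]'
python3 -m jog '[{"translation":[0,0,0],"twist":0,"claw":100},{"translation":[0,0,0],"twist":0,"claw":100},{"translation":[0,0,0],"twist":0,"claw":100},{"translation":[0,0,-0.6],"twist":0,"claw":100},{"translation":[0,0,-0.9],"twist":0,"claw":100},{"translation":[0,0,-0.6],"twist":0,"claw":100},{"translation":[0,0,0],"twist":0,"claw":100},{"translation":[0,0,0],"twist":0,"claw":100}]'
python3 - <<'E'
from h import *
d=snap('wrist','w15.png')
# vertical intensity profile along tin mid columns, expressed as top-plane y
g=cv2.cvtColor(d['img'],cv2.COLOR_RGB2GRAY)[:, 235:270].mean(1)
e=np.abs(np.diff(g))
for i in np.where(e>12)[0]: print(i,round(g[i]),round(g[i+1]),'top y',np.round(1000*tin(9.6,C,pt(d,i+1,252,.087))[1]),'floor y',np.round(1000*tin(9.6,C,pt(d,i+1,252,.003))[1]))
tg(.086,.063)
E
```

```text
clock: 30.47
tool_pos: [0.5734, 0.0198, 0.0656]
eef_rot: [0.645, 0.764, -0.001, 0.001]
contact_force: [-2.5, -2.1, 13.1]
opening: 0.675
clock: 31.13
tool_pos: [0.5743, 0.0208, 0.1495]
eef_rot: [0.645, 0.764, 0.001, 0.001]
contact_force: [0.3, 0.3, -0.6]
opening: 1.001
0 176 189 top y 151.0 floor y 172.0
64 185 140 top y 117.0 floor y 124.0
87 146 98 top y 104.0 floor y 105.0
88 98 77 top y 103.0 floor y 104.0
89 77 103 top y 103.0 floor y 103.0
90 103 138 top y 102.0 floor y 103.0
91 138 103 top y 101.0 floor y 102.0
104 104 141 top y 94.0 floor y 91.0
105 141 157 top y 93.0 floor y 90.0
106 157 142 top y 92.0 floor y 89.0
127 133 103 top y 79.0 floor y 71.0
129 96 112 top y 78.0 floor y 69.0
130 112 162 top y 77.0 floor y 68.0
133 162 127 top y 76.0 floor y 66.0
134 127 84 top y 75.0 floor y 65.0
142 94 112 top y 70.0 floor y 57.0
143 112 156 top y 69.0 floor y 56.0
144 156 83 top y 68.0 floor y 56.0
145 83 66 top y 68.0 floor y 55.0
149 73 110 top y 65.0 floor y 51.0
150 110 140 top y 65.0 floor y 50.0
151 140 153 top y 64.0 floor y 49.0
168 148 127 top y 53.0 floor y 33.0
169 127 
[... 211 characters left out ...]
p y -13.0 floor y -59.0
276 83 60 top y -29.0 floor y -81.0
278 52 84 top y -31.0 floor y -83.0
279 84 102 top y -31.0 floor y -85.0
291 99 73 top y -42.0 floor y -99.0
294 64 43 top y -44.0 floor y -103.0
329 64 80 top y -76.0 floor y -147.0
336 84 97 top y -82.0 floor y -156.0
337 97 127 top y -83.0 floor y -157.0
347 135 83 top y -93.0 floor y -171.0
357 88 113 top y -103.0 floor y -185.0
358 113 144 top y -104.0 floor y -186.0
365 143 117 top y -111.0 floor y -196.0
366 117 66 top y -112.0 floor y -197.0
374 44 27 top y -120.0 floor y -209.0
t 31.2 pos [0.573 0.02  0.148] yaw 99.6 F [-0.426 -0.377 -0.653] op 0.999 -> units [ 1.535 -0.01   2.131] norm 2.63 twist 0.01
tin pos [0.    0.025]
```

View pics/w15.png

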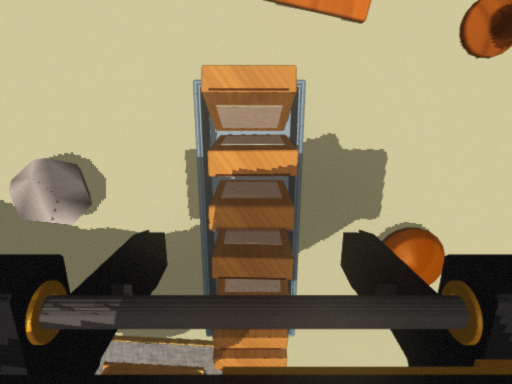

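```bash
python3 -m jog '[{"translation":[0.7,0,0],"twist":0,"claw":100},{"translation":[0.7,0,0],"twist":0,"claw":100},{"translation":[0.6,0,0],"twist":0,"claw":100},{"translation":[0,0,0.8],"twist":0,"claw":100},{"translation":[0,0,0.8],"twist":0,"claw":100},{"translation":[0,0,0.5],"twist":0,"claw":100},{"translation":[0,0,0],"twist":0,"claw":100},{"translation":[0,0,0],"twist":0,"claw":55},{"translation":[0,0,0],"twist":0,"claw":55},{"translation":[0,0,0],"twist":0,"claw":55},{"translation":[0,0,0],"twist":0,"claw":55},{"translation":[0,0,0],"twist":0,"claw":55},{"translation":[0,0,0],"twist":0,"claw":55},{"translation":[0,0,0],"twist":0,"claw":55}]' 25
python3 -m jog '[{"translation":[-0.1,0,0],"twist":0,"claw":55},{"translation":[-0.15,0,0],"twist":0,"claw":55},{"translation":[-0.15,0,0],"twist":0,"claw":55},{"translation":[-0.15,0,0],"twist":0,"claw":55},{"translation":[-0.1,0,0],"twist":0,"claw":55},{"translation":[0,0,0],"twist":0,"claw":55}]'
python3 - <<'E'
from h import *
tg(.076,.063)
E
```

```text
clock: 32.35
tool_pos: [0.5607, 0.0997, 0.0656]
eef_rot: [0.645, 0.764, 0.001, 0.0]
contact_force: [-0.1, 0.2, 5.6]
opening: 0.676
clock: 32.85
tool_pos: [0.5655, 0.075, 0.0657]
eef_rot: [0.645, 0.764, 0.002, 0.0]
contact_force: [0.6, 2.6, 4.0]
opening: 0.681
t 32.9 pos [0.565 0.075 0.066] yaw 99.6 F [0.563 2.553 3.996] op 0.681 -> units [-0.095 -0.046  0.068] norm 0.13 twist 0.01
tin pos [0.002 0.08 ]
```

```bash
python3 -m jog '[{"translation":[-0.1,0,0],"twist":0,"claw":55},{"translation":[0,0,-0.1],"twist":0,"claw":55},{"translation":[0,0,-0.12],"twist":0,"claw":55},{"translation":[0.2,0,0],"twist":0,"claw":55},{"translation":[0.2,0,0],"twist":0,"claw":55},{"translation":[0.08,0,0],"twist":0,"claw":55},{"translation":[0,0,0],"twist":0,"claw":55}]'
python3 -m jog '[{"translation":[0,0,0.1],"twist":0,"claw":55},{"translation":[0,0,0.08],"twist":0,"claw":55},{"translation":[0,0,0.04],"twist":0,"claw":55},{"translation":[0,0,0],"twist":0,"claw":55},{"translation":[0,0,0],"twist":0,"claw":100},{"translation":[0,0,0],"twist":0,"claw":100},{"translation":[0,0,0],"twist":0,"claw":100},{"translation":[0,0,-0.6],"twist":0,"claw":100},{"translation":[0,0,-0.9],"twist":0,"claw":100},{"translation":[0,0,-0.6],"twist":0,"claw":100},{"translation":[-0.6,0,0],"twist":0,"claw":100},{"translation":[-0.6,0,0],"twist":0,"claw":100},{"translation":[0,0,0],"twist":0,"claw":100},{"translation":[0,0,0],"twist":0,"claw":100}]'
cat >> h.py <<'E'
def prof(f,th=14,lo=-.115,hi=.125):
    "bright/dark edges down the middle of the tin, as y (mm) if on deck tops / on floor"
    d=snap('wrist',f);g=cv2.cvtColor(d['img'],cv2.COLOR_RGB2GRAY)
    c=[px(d,[*(C+y*np.array([-np.sin(np.radians(9.6)),np.cos(np.radians(9.6))])),.087])[1] for y in (-.08,.08)]
    k=int(np.mean(c));g=g[:,k-16:k+16].mean(1);e=np.diff(g)
    for i in range(1,len(e)-1):
        if abs(e[i])>th and abs(e[i])>=max(abs(e[i-1]),abs(e[i+1])):
            t=[tin(9.6,C,pt(d,i+1,k,z))[1] for z in (.087,.003)]
            if lo<t[0]<hi: print(i+1,round(g[i-1]),'>',round(g[i+2]),np.round(1000*np.array(t)))
E
python3 - <<'E'
from h import *
prof('w16.png')
tg(.057,.063)
E
```

```text
clock: 33.43
tool_pos: [0.5615, 0.0909, 0.0735]
eef_rot: [0.644, 0.765, 0.0, -0.0]
contact_force: [0.4, 1.3, -0.5]
opening: 0.677
clock: 34.6
tool_pos: [0.57, 0.0392, 0.1482]
eef_rot: [0.647, 0.763, -0.001, 0.0]
contact_force: [0.7, -0.1, 0.5]
opening: 1.0
92 186 > 140 [120. 120.]
112 142 > 81 [108. 104.]
114 93 > 137 [107. 102.]
116 119 > 107 [106. 100.]
132 113 > 166 [96. 86.]
156 158 > 123 [80. 64.]
159 123 > 78 [78. 62.]
182 82 > 60 [63. 40.]
206 92 > 56 [46. 16.]
238 83 > 46 [ 22. -18.]
261 83 > 54 [  4. -43.]
263 57 > 88 [  2. -45.]
266 88 > 54 [ -0. -49.]
295 84 > 34 [-25. -83.]
338 76 > 116 [ -64. -138.]
348 131 > 78 [ -73. -151.]
358 90 > 142 [ -83. -165.]
367 137 > 54 [ -92. -178.]
375 53 > 24 [-100. -189.]
t 34.6 pos [0.57  0.041 0.148] yaw 99.6 F [-0.475  0.774 -0.089] op 1.003 -> units [ 0.283 -0.012  2.135] norm 2.15 twist -0.01
tin pos [0.    0.046]
```

```bash
python3 - <<'E'
from h import *
for f in ('w15.png','w16.png'):
    im=cv2.imread('pics/'+f);hs=cv2.cvtColor(im,cv2.COLOR_BGR2HSV)
    print(f,[(r_,*[int(v) for v in np.median(hs[r_:r_+4,238:266].reshape(-1,3),axis=0)]) for r_ in range(40,300,6)])
s=snap('side','s16.png')
for n in('old1','deck1'):print(n,[(round(a['confidence'],2),np.round(1000*tin(9.6,C,pt(s,*a['location'],.003)))) for a in r.spot_point(n,'side')])
r.snapshot('wrist');d=snap('wrist')
for n in('old1','deck1'):print(n,[(round(a['confidence'],2),np.round(1000*tin(9.6,C,pt(d,*a['location'],.003)))) for a in r.spot_point(n,'wrist')])
E
```

```text
w15.png [(40, 25, 65, 207), (46, 25, 66, 207), (52, 25, 66, 207), (58, 25, 67, 206), (64, 16, 153, 201), (70, 15, 168, 206), (76, 15, 170, 206), (82, 15, 171, 206), (88, 13, 172, 142), (94, 14, 166, 125), (100, 14, 166, 127), (106, 15, 77, 163), (112, 14, 79, 161), (118, 14, 79, 160), (124, 14, 80, 157), (130, 96, 23, 168), (136, 14, 87, 109), (142, 16, 78, 115), (148, 14, 169, 123), (154, 15, 174, 213), (160, 15, 174, 213), (166, 15, 174, 209), (172, 13, 169, 97), (178, 14, 69, 86), (184, 14, 85, 100), (190, 14, 85, 100), (196, 14, 130, 95), (202, 14, 165, 80), (208, 14, 174, 120), (214, 14, 173, 121), (220, 14, 175, 121), (226, 14, 168, 98), (232, 14, 82, 98), (238, 14, 81, 98), (244, 14, 162, 79), (250, 14, 163, 75), (256, 14, 170, 98), (262, 14, 174, 119), (268, 14, 174, 120), (274, 14, 173, 117), (280, 14, 79, 119), (286, 14, 78, 119), (292, 14, 158, 91), (298, 14, 60, 44)]
w16.png [(40, 25, 67, 203), (46, 25, 67, 203), (52, 25, 67, 203), (58, 25, 66, 203), (64, 25, 66, 203), (70, 25, 67, 203), (76, 25, 67, 202), (82, 25, 67, 202), (88, 25, 69, 200), (94, 15, 169, 191), (100, 15
[... 345 characters left out ...]
 100), (208, 14, 161, 75), (214, 14, 164, 77), (220, 14, 173, 117), (226, 14, 174, 117), (232, 14, 175, 118), (238, 13, 173, 82), (244, 14, 174, 116), (250, 14, 175, 118), (256, 14, 177, 119), (262, 13, 101, 91), (268, 14, 167, 74), (274, 14, 168, 71), (280, 14, 174, 105), (286, 14, 175, 116), (292, 14, 172, 113), (298, 15, 62, 42)]
old1 [(0.93, array([ 7., 30.])), (0.9, array([-1., 63.])), (0.71, array([  3., -42.])), (0.69, array([-4., 17.])), (0.33, array([-184.,   33.]))]
deck1 [(0.84, array([209., 257.])), (0.81, array([  4., -30.])), (0.79, array([ 81., 232.])), (0.61, array([ 75., 319.])), (0.6, array([-55., 306.]))]
old1 [(0.73, array([-2., 31.])), (0.65, array([ 2., 67.]))]
deck1 []
```

```bash
python3 -m jog '[{"translation":[0.8,0,0],"twist":0,"claw":0},{"translation":[0.8,0,0],"twist":0,"claw":0},{"translation":[0.8,0,0],"twist":0,"claw":0},{"translation":[0,0,0],"twist":0,"claw":0},{"translation":[0,0,0],"twist":0,"claw":0},{"translation":[0,0,0],"twist":0,"claw":0},{"translation":[0,0,0],"twist":0,"claw":0},{"translation":[0,0,0],"twist":0,"claw":0},{"translation":[0,0,0],"twist":0,"claw":0},{"translation":[0,0,0],"twist":0,"claw":0},{"translation":[0,0,0.7],"twist":0,"claw":0},{"translation":[0,0,0.7],"twist":0,"claw":0},{"translation":[0,0,0.65],"twist":0,"claw":0},{"translation":[0,0,0],"twist":0,"claw":0}]'
python3 -m jog '[{"translation":[-0.2,0,0],"twist":0,"claw":0},{"translation":[-0.2,0,0],"twist":0,"claw":0},{"translation":[-0.2,0,0],"twist":0,"claw":0},{"translation":[-0.15,0,0],"twist":0,"claw":0},{"translation":[-0.15,0,0],"twist":0,"claw":0},{"translation":[-0.15,0,0],"twist":0,"claw":0},{"translation":[-0.1,0,0],"twist":0,"claw":0},{"translation":[-0.1,0,0],"twist":0,"claw":0},{"translation":[0,0,0],"twist":0,"claw":0},{"translation":[0,0,0],"twist":0,"claw":0}]'
python3 - <<'E'
from h import *
tg(.087,.065)
s=snap('side','s17.png')
for n in('old1','deck1'):print(n,[(round(a['confidence'],2),np.round(1000*tin(9.6,C,pt(s,*a['location'],.003)))) for a in r.spot_point(n,'side')])
E
```

```text
clock: 36.17
tool_pos: [0.5513, 0.1343, 0.0627]
eef_rot: [0.645, 0.764, -0.004, -0.002]
contact_force: [0.1, -0.9, -0.7]
opening: 0.007
clock: 37.0
tool_pos: [0.5623, 0.0868, 0.0667]
eef_rot: [0.645, 0.764, 0.0, -0.0]
contact_force: [0.1, 1.0, 0.1]
opening: 0.001
t 37.0 pos [0.562 0.087 0.067] yaw 99.6 F [0.139 0.996 0.134] op 0.001 -> units [-0.125 -0.017  0.043] norm 0.13 twist 0.0
tin pos [0.001 0.092]
old1 [(0.66, array([ 3., 62.])), (0.56, array([ -7., -32.])), (0.51, array([ 1., 19.])), (0.42, array([ 7., 30.]))]
deck1 [(0.94, array([-51., 301.])), (0.9, array([202., 257.])), (0.71, array([ 75., 319.])), (0.61, array([ 74., 229.])), (0.55, array([  5., -22.]))]
```

```bash
python3 -m jog '[{"translation":[-0.06,0,0],"twist":0,"claw":0},{"translation":[-0.06,0,0],"twist":0,"claw":0},{"translation":[0,0,0],"twist":0,"claw":0},{"translation":[0.3,0,0],"twist":0,"claw":0},{"translation":[0,0,-0.7],"twist":0,"claw":100},{"translation":[0,0,-0.8],"twist":0,"claw":100},{"translation":[0,0,-0.6],"twist":0,"claw":100},{"translation":[-0.7,0,0],"twist":0,"claw":100},{"translation":[-0.7,0,0],"twist":0,"claw":100},{"translation":[-0.3,0,0],"twist":0,"claw":100},{"translation":[0,0,0],"twist":0,"claw":100},{"translation":[0,0,0],"twist":0,"claw":100},{"translation":[0,0,0],"twist":0,"claw":100},{"translation":[0,0,0],"twist":0,"claw":100}]'
cat >> h.py <<'E'
def segs(f,r1=300):
    d=snap('wrist',f);hs=cv2.cvtColor(d['img'],cv2.COLOR_RGB2HSV)
    k=int(px(d,[*C,.05])[1]);m=np.median(hs[:,k-14:k+14],axis=1)
    lab=['pale' if 8<h<20 and s<125 else 'brown' if 8<h<20 else 'tin' if h>60 else 'table' for h,s,v in m]
    i=0
    while i<r1:
        j=i
        while j+1<r1 and lab[j+1]==lab[i] and abs(m[j+1][2]-m[j][2])<12: j+=1
        if j-i>=3:
            Y=lambda q,z:int(round(1000*tin(9.6,C,pt(d,q,k,z))[1]))
            print(lab[i],'V',int(np.median(m[i:j+1,2])),'rows',i,j+1,'top',Y(i,.087),Y(j+1,.087),'floor',Y(i,.003),Y(j+1,.003))
        i=j+1
E
python3 - <<'E'
from h import *
segs('w18.png');tg(.066,.065)
E
```

```text
clock: 38.32
tool_pos: [0.5721, 0.0296, 0.1507]
eef_rot: [0.644, 0.765, 0.001, -0.001]
contact_force: [0.3, -0.1, 0.4]
opening: 0.734
brown V 186 rows 0 7 top 161 158 floor 182 177
table V 206 rows 11 93 top 156 110 floor 174 110
tin V 181 rows 101 133 top 105 85 floor 104 76
pale V 109 rows 134 143 top 85 79 floor 75 67
brown V 212 rows 152 170 top 73 61 floor 58 41
brown V 102 rows 172 176 top 59 57 floor 39 36
pale V 102 rows 176 190 top 57 47 floor 36 22
brown V 80 rows 191 200 top 46 40 floor 21 12
brown V 122 rows 200 221 top 40 24 floor 12 -10
brown V 120 rows 224 244 top 22 6 floor -13 -35
pale V 97 rows 247 254 top 4 -1 floor -38 -46
brown V 75 rows 254 268 top -1 -13 floor -46 -62
brown V 119 rows 269 287 top -14 -29 floor -63 -84
pale V 117 rows 290 295 top -31 -36 floor -88 -94
pale V 40 rows 296 300 top -37 -40 floor -95 -100
t 38.4 pos [0.572 0.029 0.151] yaw 99.8 F [-0.092  0.858 -0.065] op 0.786 -> units [ 0.807 -0.016  2.143] norm 2.29 twist 0.04
tin pos [0.001 0.034]
```

```bash
python3 -m jog '[{"translation":[0.42,0,0.3],"twist":0,"claw":100},{"translation":[0.42,0,0.5],"twist":0,"claw":100},{"translation":[0,0,0.8],"twist":0,"claw":100},{"translation":[0,0,0.5],"twist":0,"claw":100},{"translation":[0,0,0],"twist":0,"claw":100},{"translation":[0,0,0],"twist":0,"claw":55},{"translation":[0,0,0],"twist":0,"claw":55},{"translation":[0,0,0],"twist":0,"claw":55},{"translation":[0,0,0],"twist":0,"claw":55},{"translation":[0,0,0],"twist":0,"claw":55},{"translation":[0,0,0],"twist":0,"claw":55},{"translation":[0,0,-0.15],"twist":0,"claw":55},{"translation":[0,0,-0.15],"twist":0,"claw":55},{"translation":[0.2,0,0],"twist":0,"claw":55},{"translation":[0.25,0,0],"twist":0,"claw":55},{"translation":[0.22,0,0],"twist":0,"claw":55},{"translation":[0,0,0],"twist":0,"claw":55}]' 25
python3 -m jog '[{"translation":[0,0,0.15],"twist":0,"claw":55},{"translation":[0,0,0.1],"twist":0,"claw":55},{"translation":[0,0,0.04],"twist":0,"claw":55},{"translation":[0,0,0],"twist":0,"claw":55},{"translation":[0,0,0],"twist":0,"claw":55}]'
python3 -m jog '[{"translation":[0,0,0],"twist":0,"claw":100},{"translation":[0,0,0],"twist":0,"claw":100},{"translation":[0,0,0],"twist":0,"claw":100},{"translation":[0,0,-0.6],"twist":0,"claw":100},{"translation":[0,0,-0.9],"twist":0,"claw":100},{"translation":[0,0,-0.6],"twist":0,"claw":100},{"translation":[-0.8,0,0],"twist":0,"claw":100},{"translation":[-0.75,0,0],"twist":0,"claw":100},{"translation":[0,0,0],"twist":0,"claw":100},{"translation":[0,0,0],"twist":0,"claw":100}]'
python3 - <<'E'
from h import *
segs('w19.png');tg(.032,.065)
E
```

```text
clock: 39.78
tool_pos: [0.5617, 0.0899, 0.0788]
eef_rot: [0.644, 0.765, 0.001, -0.001]
contact_force: [0.4, -0.1, -1.4]
opening: 0.68
clock: 40.2
tool_pos: [0.5617, 0.0865, 0.0675]
eef_rot: [0.645, 0.764, -0.0, -0.0]
contact_force: [-2.8, 0.9, 9.7]
opening: 0.679
clock: 41.03
tool_pos: [0.5729, 0.0223, 0.1505]
eef_rot: [0.647, 0.762, -0.001, 0.0]
contact_force: [-0.3, -0.0, -0.4]
opening: 0.997
table V 203 rows 0 80 top 154 110 floor 174 113
brown V 211 rows 97 120 top 100 86 floor 99 79
tin V 174 rows 124 151 top 83 66 floor 76 51
tin V 94 rows 152 163 top 65 58 floor 51 40
pale V 97 rows 163 180 top 58 46 floor 40 24
brown V 77 rows 181 188 top 46 41 floor 23 16
brown V 118 rows 189 210 top 40 25 floor 15 -6
brown V 118 rows 214 234 top 22 7 floor -10 -32
pale V 97 rows 237 245 top 4 -2 floor -35 -44
brown V 75 rows 245 258 top -2 -12 floor -44 -58
brown V 117 rows 259 278 top -13 -29 floor -59 -81
pale V 117 rows 280 292 top -30 -41 floor -84 -98
pale V 40 rows 296 300 top -44 -48 floor -103 -108
t 41.1 pos [0.573 0.025 0.151] yaw 99.5 F [-0.562  0.379 -0.413] op 1.002 -> units [ 0.074 -0.012  2.143] norm 2.14 twist -0.01
tin pos [0.001 0.029]
```

```bash
python3 -m jog '[{"translation":[0.13,0,0.5],"twist":0,"claw":100},{"translation":[0,0,0.6],"twist":0,"claw":100},{"translation":[0,0,0.6],"twist":0,"claw":100},{"translation":[0,0,0.4],"twist":0,"claw":100},{"translation":[0,0,0],"twist":0,"claw":100},{"translation":[0,0,0],"twist":0,"claw":55},{"translation":[0,0,0],"twist":0,"claw":55},{"translation":[0,0,0],"twist":0,"claw":55},{"translation":[0,0,0],"twist":0,"claw":55},{"translation":[0,0,0],"twist":0,"claw":55},{"translation":[0,0,0],"twist":0,"claw":55},{"translation":[0,0,-0.15],"twist":0,"claw":55},{"translation":[0,0,-0.15],"twist":0,"claw":55},{"translation":[0.25,0,0],"twist":0,"claw":55},{"translation":[0.3,0,0],"twist":0,"claw":55},{"translation":[0.3,0,0],"twist":0,"claw":55},{"translation":[0.18,0,0],"twist":0,"claw":55},{"translation":[0,0,0],"twist":0,"claw":55}]' 25
python3 -m jog '[{"translation":[0,0,0.15],"twist":0,"claw":55},{"translation":[0,0,0.1],"twist":0,"claw":55},{"translation":[0,0,0.04],"twist":0,"claw":55},{"translation":[0,0,0],"twist":0,"claw":55},{"translation":[0,0,0],"twist":0,"claw":55}]'
python3 -m jog '[{"translation":[0,0,0],"twist":0,"claw":100},{"translation":[0,0,0],"twist":0,"claw":100},{"translation":[0,0,0],"twist":0,"claw":100},{"translation":[0,0,-0.6],"twist":0,"claw":100},{"translation":[0,0,-0.9],"twist":0,"claw":100},{"translation":[0,0,-0.6],"twist":0,"claw":100},{"translation":[-0.8,0,0],"twist":0,"claw":100},{"translation":[-0.65,0,0],"twist":0,"claw":100},{"translation":[0,0,0],"twist":0,"claw":100},{"translation":[0,0,0],"twist":0,"claw":100}]'
python3 - <<'E'
from h import *
segs('w20.png');tg(.014,.065)
E
```

```text
clock: 42.58
tool_pos: [0.5642, 0.0743, 0.0791]
eef_rot: [0.644, 0.765, 0.0, -0.001]
contact_force: [0.1, -0.3, -2.2]
opening: 0.679
clock: 43.0
tool_pos: [0.5645, 0.0706, 0.068]
eef_rot: [0.645, 0.764, -0.001, 0.0]
contact_force: [-4.5, -0.1, 9.1]
opening: 0.677
clock: 43.83
tool_pos: [0.5749, 0.0114, 0.151]
eef_rot: [0.647, 0.763, -0.001, 0.0]
contact_force: [0.2, -0.1, 0.1]
opening: 1.002
table V 207 rows 0 64 top 143 108 floor 163 115
brown V 216 rows 73 97 top 103 89 floor 108 88
brown V 214 rows 112 135 top 80 65 floor 75 55
tin V 174 rows 139 152 top 63 54 floor 51 39
tin V 92 rows 153 170 top 54 42 floor 38 22
pale V 98 rows 170 189 top 42 29 floor 22 4
brown V 77 rows 189 198 top 29 22 floor 4 -5
brown V 120 rows 199 219 top 22 7 floor -6 -27
pale V 98 rows 222 232 top 5 -3 floor -30 -41
brown V 76 rows 232 244 top -3 -12 floor -41 -54
brown V 119 rows 245 264 top -13 -28 floor -55 -76
pale V 119 rows 267 280 top -31 -42 floor -80 -95
brown V 92 rows 280 295 top -42 -55 floor -95 -113
pale V 40 rows 296 300 top -56 -59 floor -114 -119
t 43.9 pos [0.575 0.014 0.151] yaw 99.6 F [0.866 0.619 0.464] op 1.004 -> units [-0.093 -0.015  2.153] norm 2.15 twist -0.01
tin pos [0.001 0.018]
```

```bash
python3 -m jog '[{"translation":[-0.05,0,0.5],"twist":0,"claw":100},{"translation":[0,0,0.6],"twist":0,"claw":100},{"translation":[0,0,0.6],"twist":0,"claw":100},{"translation":[0,0,0.4],"twist":0,"claw":100},{"translation":[0,0,0],"twist":0,"claw":100},{"translation":[0,0,0],"twist":0,"claw":55},{"translation":[0,0,0],"twist":0,"claw":55},{"translation":[0,0,0],"twist":0,"claw":55},{"translation":[0,0,0],"twist":0,"claw":55},{"translation":[0,0,0],"twist":0,"claw":55},{"translation":[0,0,0],"twist":0,"claw":55},{"translation":[0,0,-0.15],"twist":0,"claw":55},{"translation":[0,0,-0.15],"twist":0,"claw":55},{"translation":[0.25,0,0],"twist":0,"claw":55},{"translation":[0.3,0,0],"twist":0,"claw":55},{"translation":[0.3,0,0],"twist":0,"claw":55},{"translation":[0.15,0,0],"twist":0,"claw":55},{"translation":[0,0,0],"twist":0,"claw":55}]' 25
python3 -m jog '[{"translation":[0,0,0.15],"twist":0,"claw":55},{"translation":[0,0,0.1],"twist":0,"claw":55},{"translation":[0,0,0.04],"twist":0,"claw":55},{"translation":[0,0,0],"twist":0,"claw":55},{"translation":[0,0,0],"twist":0,"claw":55}]'
python3 -m jog '[{"translation":[0,0,0],"twist":0,"claw":100},{"translation":[0,0,0],"twist":0,"claw":100},{"translation":[0,0,0],"twist":0,"claw":100},{"translation":[0,0,-0.6],"twist":0,"claw":100},{"translation":[0,0,-0.9],"twist":0,"claw":100},{"translation":[0,0,-0.6],"twist":0,"claw":100},{"translation":[-0.8,0,0],"twist":0,"claw":100},{"translation":[-0.8,0,0],"twist":0,"claw":100},{"translation":[-0.8,0,0],"twist":0,"claw":100},{"translation":[-0.8,0,0],"twist":0,"claw":100},{"translation":[0,0,0],"twist":0,"claw":100},{"translation":[0,0,0],"twist":0,"claw":100},{"translation":[0,0,0],"twist":0,"claw":100}]'
python3 - <<'E'
from h import *
segs('w21.png');tg(-.022,.065)
E
```

```text
clock: 45.38
tool_pos: [0.5677, 0.0549, 0.0796]
eef_rot: [0.643, 0.765, 0.001, -0.001]
contact_force: [-0.1, -0.9, -1.4]
opening: 0.679
clock: 45.8
tool_pos: [0.568, 0.0507, 0.0683]
eef_rot: [0.646, 0.764, -0.001, 0.0]
contact_force: [-2.1, -1.0, 8.9]
opening: 0.676
clock: 46.88
tool_pos: [0.5896, -0.0742, 0.1517]
eef_rot: [0.645, 0.764, 0.0, -0.0]
contact_force: [0.2, 0.1, 0.0]
opening: 1.006
brown V 215 rows 0 20 top 56 46 floor 77 63
brown V 83 rows 26 31 top 43 40 floor 58 54
pale V 100 rows 33 45 top 39 32 floor 53 44
tin V 183 rows 50 113 top 30 -7 floor 40 -12
pale V 113 rows 114 118 top -8 -11 floor -13 -17
brown V 212 rows 124 146 top -14 -29 floor -22 -42
pale V 173 rows 150 159 top -31 -37 floor -45 -54
pale V 124 rows 159 178 top -37 -50 floor -54 -72
brown V 95 rows 178 197 top -50 -64 floor -72 -91
brown V 115 rows 197 214 top -64 -76 floor -91 -108
brown V 90 rows 216 223 top -78 -83 floor -110 -118
brown V 114 rows 223 239 top -83 -95 floor -118 -135
brown V 90 rows 241 249 top -97 -103 floor -137 -146
brown V 116 rows 249 264 top -103 -115 floor -146 -163
table V 200 rows 266 294 top -117 -141 floor -165 -199
t 46.9 pos [ 0.59  -0.073  0.152] yaw 99.7 F [ 0.038 -0.382  0.162] op 1.002 -> units [ 1.206 -0.02   2.173] norm 2.49 twist 0.02
tin pos [ 0.001 -0.07 ]
```

```bash
python3 -m jog '[{"translation":[0.6,0,0],"twist":0,"claw":100},{"translation":[0.6,0,0.5],"twist":0,"claw":100},{"translation":[0,0,0.6],"twist":0,"claw":100},{"translation":[0,0,0.6],"twist":0,"claw":100},{"translation":[0,0,0.4],"twist":0,"claw":100},{"translation":[0,0,0],"twist":0,"claw":100},{"translation":[0,0,0],"twist":0,"claw":55},{"translation":[0,0,0],"twist":0,"claw":55},{"translation":[0,0,0],"twist":0,"claw":55},{"translation":[0,0,0],"twist":0,"claw":55},{"translation":[0,0,0],"twist":0,"claw":55},{"translation":[0,0,0],"twist":0,"claw":55},{"translation":[0,0,-0.15],"twist":0,"claw":55},{"translation":[0,0,-0.15],"twist":0,"claw":55},{"translation":[0.3,0,0],"twist":0,"claw":55},{"translation":[0.4,0,0],"twist":0,"claw":55},{"translation":[0.4,0,0],"twist":0,"claw":55},{"translation":[0.22,0,0],"twist":0,"claw":55},{"translation":[0,0,0],"twist":0,"claw":55}]' 25
python3 -m jog '[{"translation":[0,0,0.15],"twist":0,"claw":55},{"translation":[0,0,0.1],"twist":0,"claw":55},{"translation":[0,0,0.04],"twist":0,"claw":55},{"translation":[0,0,0],"twist":0,"claw":55},{"translation":[0,0,0],"twist":0,"claw":55}]'
python3 - <<'E'
from h import *
tg(-.145,.15)
E
```

```text
clock: 48.52
tool_pos: [0.5724, 0.0284, 0.0802]
eef_rot: [0.643, 0.766, 0.001, -0.001]
contact_force: [0.0, 0.9, -1.5]
opening: 0.684
clock: 48.93
tool_pos: [0.5726, 0.0231, 0.0687]
eef_rot: [0.646, 0.763, -0.001, 0.0]
contact_force: [-3.0, -0.5, 8.9]
opening: 0.684
t 48.9 pos [0.573 0.023 0.069] yaw 99.5 F [-3.031 -0.533  8.947] op 0.684 -> units [-4.314 -0.002 -2.025] norm 4.77 twist -0.01
tin pos [0.    0.027]
```

```bash
python3 -m jog '[{"translation":[0,0,0],"twist":0,"claw":100},{"translation":[0,0,0],"twist":0,"claw":100},{"translation":[0,0,0],"twist":0,"claw":100},{"translation":[0,0,-0.6],"twist":0,"claw":100},{"translation":[0,0,-0.9],"twist":0,"claw":100},{"translation":[0,0,-0.6],"twist":0,"claw":100},{"translation":[-0.9,0,0],"twist":0,"claw":0},{"translation":[-0.9,0,0],"twist":0,"claw":0},{"translation":[-0.9,0,0],"twist":0,"claw":0},{"translation":[-0.9,0,0],"twist":0,"claw":0},{"translation":[-0.75,0,0],"twist":0,"claw":0},{"translation":[0,0,0],"twist":0,"claw":0},{"translation":[0,0,0],"twist":0,"claw":0},{"translation":[0,0,0],"twist":0,"claw":0},{"translation":[0,0,0],"twist":0,"claw":0},{"translation":[0,0,0],"twist":0,"claw":0}]'
python3 - <<'E'
from h import *
segs('w22.png');tg(-.145,.066)
E
```

```text
clock: 50.27
tool_pos: [0.6021, -0.145, 0.1524]
eef_rot: [0.644, 0.765, 0.0, -0.0]
contact_force: [0.6, -0.6, -0.3]
opening: 0.27
tin V 207 rows 0 48 top -15 -41 floor 5 -31
pale V 197 rows 52 74 top -43 -56 floor -34 -51
brown V 160 rows 76 87 top -57 -64 floor -53 -62
brown V 224 rows 88 111 top -64 -78 floor -63 -82
brown V 157 rows 114 119 top -80 -83 floor -85 -89
brown V 224 rows 120 141 top -84 -97 floor -90 -109
brown V 149 rows 144 149 top -99 -103 floor -112 -116
brown V 225 rows 150 166 top -103 -114 floor -117 -133
table V 132 rows 173 249 top -119 -176 floor -139 -218
table V 223 rows 251 294 top -177 -213 floor -221 -271
table V 56 rows 296 300 top -215 -219 floor -274 -279
t 50.3 pos [ 0.602 -0.145  0.152] yaw 99.8 F [ 0.486  0.608 -0.549] op 0.223 -> units [-0.039 -0.03   2.161] norm 2.16 twist 0.03
tin pos [ 0.001 -0.143]
```

```bash
python3 -m jog '[{"translation":[0,0,0.7],"twist":0,"claw":0},{"translation":[0,0,0.8],"twist":0,"claw":0},{"translation":[0,0,0.65],"twist":0,"claw":0},{"translation":[0.15,0,0],"twist":0,"claw":0},{"translation":[0.2,0,0],"twist":0,"claw":0},{"translation":[0.15,0,0],"twist":0,"claw":0},{"translation":[0.15,0,0],"twist":0,"claw":0},{"translation":[0.1,0,0],"twist":0,"claw":0},{"translation":[0.1,0,0],"twist":0,"claw":0},{"translation":[0,0,0],"twist":0,"claw":0},{"translation":[0,0,0],"twist":0,"claw":0}]'
python3 -m jog '[{"translation":[0.08,0,0],"twist":0,"claw":0},{"translation":[0.08,0,0],"twist":0,"claw":0},{"translation":[0.05,0,0],"twist":0,"claw":0},{"translation":[0,0,0],"twist":0,"claw":0},{"translation":[0,0,0],"twist":0,"claw":0}]'
python3 - <<'E'
from h import *
segs('w23.png');tg(-.1,.066)
E
```

```text
clock: 51.23
tool_pos: [0.5966, -0.1134, 0.0669]
eef_rot: [0.645, 0.764, 0.0, 0.0]
contact_force: [0.0, 0.5, -0.6]
opening: 0.008
clock: 51.65
tool_pos: [0.5949, -0.105, 0.0663]
eef_rot: [0.645, 0.764, -0.0, -0.0]
contact_force: [-0.1, -0.3, 0.3]
opening: 0.01
brown V 195 rows 0 18 top 4 -2 floor 25 15
brown V 195 rows 19 40 top -2 -9 floor 15 4
brown V 196 rows 47 89 top -11 -25 floor 0 -24
pale V 237 rows 89 154 top -25 -50 floor -24 -65
brown V 204 rows 154 162 top -50 -53 floor -65 -70
pale V 117 rows 170 193 top -56 -66 floor -76 -92
brown V 89 rows 194 209 top -66 -73 floor -93 -103
brown V 134 rows 210 244 top -73 -89 floor -104 -130
pale V 25 rows 249 281 top -91 -107 floor -134 -160
pale V 32 rows 282 297 top -107 -115 floor -161 -174
t 51.7 pos [ 0.595 -0.105  0.066] yaw 99.6 F [0.698 0.508 0.182] op 0.001 -> units [ 0.072 -0.019  0.006] norm 0.08 twist 0.01
tin pos [ 0.001 -0.103]
```

```bash
python3 -m jog '[{"translation":[-0.3,0,0],"twist":0,"claw":0},{"translation":[0,0,-0.8],"twist":0,"claw":0},{"translation":[0,0,-0.9],"twist":0,"claw":0},{"translation":[0,0,-0.9],"twist":0,"claw":0},{"translation":[0.4,0,-0.9],"twist":0,"claw":100},{"translation":[0.5,0,-0.5],"twist":0,"claw":100},{"translation":[0.5,0,0],"twist":0,"claw":100},{"translation":[0,0,0],"twist":0,"claw":100},{"translation":[0,0,0],"twist":0,"claw":100},{"translation":[0,0,0],"twist":0,"claw":100}]'
python3 - <<'E'
from h import *
segs('w24.png')
im=cv2.imread('pics/w24.png')[0:300,130:390];b=cv2.resize(im,None,fx=2,fy=2,interpolation=cv2.INTER_CUBIC)
d2=snap('side');s=cv2.cvtColor(d2['img'],cv2.COLOR_RGB2BGR)[160:260,200:300];s=cv2.resize(s,(270,270),interpolation=cv2.INTER_CUBIC)
o=np.zeros((600,795,3),np.uint8);o[:600,:520]=b;o[:270,523:793]=s;cv2.imwrite('pics/c24.png',o)
tg(-.05,.066)
E
```

```text
clock: 52.53
tool_pos: [0.5873, -0.0639, 0.2256]
eef_rot: [0.646, 0.763, -0.001, 0.0]
contact_force: [-0.5, -0.0, 0.2]
opening: 0.434
brown V 227 rows 0 17 top 85 73 floor 105 90
brown V 227 rows 23 42 top 69 55 floor 84 66
brown V 226 rows 48 66 top 50 36 floor 61 43
brown V 108 rows 70 74 top 33 30 floor 39 35
brown V 189 rows 77 88 top 28 19 floor 32 20
brown V 185 rows 92 106 top 16 4 floor 16 1
brown V 188 rows 107 118 top 4 -6 floor 0 -12
brown V 186 rows 121 136 top -8 -21 floor -15 -32
pale V 229 rows 137 145 top -22 -29 floor -33 -42
pale V 151 rows 146 165 top -30 -47 floor -43 -65
brown V 124 rows 166 170 top -48 -52 floor -67 -71
pale V 107 rows 172 187 top -54 -68 floor -74 -92
brown V 85 rows 187 193 top -68 -74 floor -92 -100
brown V 131 rows 194 209 top -74 -89 floor -101 -120
tin V 81 rows 214 218 top -94 -98 floor -127 -132
table V 125 rows 219 231 top -99 -112 floor -133 -149
table V 213 rows 232 294 top -113 -182 floor -151 -240
table V 55 rows 296 300 top -184 -189 floor -243 -249
t 52.6 pos [ 0.587 -0.064  0.225] yaw 99.5 F [ 0.027  0.349 -0.801] op 0.523 -> units [0.274 0.003 3.984] norm 3.99 twist -0.02
tin pos [ 0.    -0.061]
```

```bash
python3 - <<'E'
from h import *
s=snap('side','s24.png');d=snap('wrist')
for n in('old1','deck1'):
    for c,q in (('side',s),('wrist',d)): print(n,c,[(round(a['confidence'],2),np.round(1000*tin(9.6,C,pt(q,*a['location'],.003)))) for a in r.spot_point(n,c)])
hs=cv2.cvtColor(d['img'],cv2.COLOR_RGB2HSV)
for c in (215,225,240,256,272,285,295):print(c,[tuple(int(v) for v in np.median(hs[q:q+4,c-3:c+4].reshape(-1,3),axis=0)[1:]) for q in range(44,175,5)])
tg(.026,.066)
E
```

```text
old1 side [(0.88, array([  3., -88.])), (0.78, array([13., 71.])), (0.77, array([  8., -71.])), (0.63, array([  6., -46.])), (0.58, array([-1., 96.])), (0.51, array([-8., 62.]))]
old1 wrist [(0.89, array([  2., -81.])), (0.76, array([-1., 56.])), (0.71, array([  1., -62.])), (0.71, array([-5., 72.]))]
deck1 side [(0.84, array([ 85., 319.])), (0.74, array([ 83., 229.])), (0.69, array([202., 255.])), (0.68, array([-51., 300.])), (0.45, array([ 9., 15.]))]
deck1 wrist [(0.77, array([ 3., 32.])), (0.56, array([152., -52.]))]
215 [(49, 91), (39, 95), (42, 93), (41, 92), (43, 91), (40, 71), (24, 73), (31, 73), (24, 78), (23, 84), (27, 91), (28, 94), (25, 107), (24, 120), (22, 122), (23, 132), (23, 125), (24, 123), (24, 132), (24, 137), (20, 93), (19, 87), (15, 89), (17, 90), (15, 85), (18, 85), (17, 86)]
225 [(171, 155), (168, 230), (171, 225), (170, 223), (173, 213), (158, 107), (158, 112), (170, 185), (170, 188), (170, 191), (169, 184), (169, 184), (167, 176), (168, 187), (169, 188), (170, 191), (167, 185), (167, 183), (166, 178), (165, 179), (164, 179), (160, 134), (130, 112), (64, 97),
[... 1055 characters left out ...]
4), (164, 107), (156, 106), (170, 188), (170, 188), (171, 192), (170, 181), (169, 181), (169, 177), (165, 139), (167, 166), (167, 178), (130, 104), (76, 82), (30, 81), (19, 92), (22, 72), (18, 70), (16, 62), (19, 60), (12, 59), (16, 60), (13, 62)]
295 [(25, 153), (26, 150), (24, 152), (25, 145), (29, 166), (28, 159), (26, 159), (31, 166), (44, 178), (53, 173), (60, 170), (62, 200), (63, 199), (62, 201), (63, 201), (64, 204), (63, 207), (63, 207), (64, 206), (67, 128), (70, 121), (69, 121), (70, 120), (69, 119), (68, 120), (69, 118), (69, 118)]
t 52.9 pos [ 0.588 -0.062  0.226] yaw 99.6 F [ 0.732 -0.445 -0.615] op 0.8 -> units [ 2.127 -0.014  4.001] norm 4.53 twist 0.0
tin pos [ 0.001 -0.059]
```

```bash
python3 -m jog '[{"translation":[0.7,0,0],"twist":0,"claw":100},{"translation":[0.7,0,0],"twist":0,"claw":100},{"translation":[0.75,0,0],"twist":0,"claw":100},{"translation":[0,0,0.9],"twist":0,"claw":100},{"translation":[0,0,0.9],"twist":0,"claw":100},{"translation":[0,0,0.9],"twist":0,"claw":100},{"translation":[0,0,0.8],"twist":0,"claw":100},{"translation":[0,0,0.45],"twist":0,"claw":100},{"translation":[0,0,0],"twist":0,"claw":100},{"translation":[0,0,0],"twist":0,"claw":55},{"translation":[0,0,0],"twist":0,"claw":55},{"translation":[0,0,0],"twist":0,"claw":55},{"translation":[0,0,0],"twist":0,"claw":55},{"translation":[0,0,0],"twist":0,"claw":55},{"translation":[0,0,0],"twist":0,"claw":55},{"translation":[0,0,0],"twist":0,"claw":55}]' 30
python3 -m jog '[{"translation":[0,0,-0.1],"twist":0,"claw":55},{"translation":[-0.1,0,0],"twist":0,"claw":55},{"translation":[-0.1,0,0],"twist":0,"claw":55},{"translation":[-0.1,0,0],"twist":0,"claw":55},{"translation":[-0.1,0,0],"twist":0,"claw":55},{"translation":[0,0,0],"twist":0,"claw":55}]'
python3 - <<'E'
from h import *
tg(-.02,.066)
E
```

```text
clock: 54.27
tool_pos: [0.5739, 0.0231, 0.0696]
eef_rot: [0.645, 0.764, 0.001, 0.001]
contact_force: [-1.0, -0.6, 7.5]
opening: 0.671
clock: 54.77
tool_pos: [0.5762, 0.0065, 0.0724]
eef_rot: [0.646, 0.764, 0.0, 0.0]
contact_force: [-0.6, 2.1, 0.2]
opening: 0.677
t 54.8 pos [0.576 0.007 0.072] yaw 99.6 F [-0.563  2.074  0.152] op 0.677 -> units [-0.763 -0.024  0.159] norm 0.78 twist -0.0
tin pos [0.001 0.011]
```

```bash
python3 -m jog '[{"translation":[-0.1,0,0],"twist":0,"claw":55},{"translation":[-0.1,0,0],"twist":0,"claw":55},{"translation":[-0.1,0,0],"twist":0,"claw":55},{"translation":[0,0,0],"twist":0,"claw":55}]'
python3 -m jog '[{"translation":[-0.1,0,0],"twist":0,"claw":55},{"translation":[-0.1,0,0],"twist":0,"claw":55},{"translation":[-0.1,0,0],"twist":0,"claw":55},{"translation":[0,0,0],"twist":0,"claw":55}]'
python3 - <<'E'
from h import *
tg(-.02,.066);s=snap('side','s25.png')
for n in('old1','deck1'):print(n,[(round(a['confidence'],2),np.round(1000*tin(9.6,C,pt(s,*a['location'],.003)))) for a in r.spot_point(n,'side')])
E
```

```text
clock: 55.1
tool_pos: [0.5783, -0.0054, 0.0724]
eef_rot: [0.646, 0.764, 0.0, 0.0]
contact_force: [0.6, 2.5, 1.8]
opening: 0.671
clock: 55.43
tool_pos: [0.5803, -0.0141, 0.0735]
eef_rot: [0.645, 0.764, 0.002, -0.001]
contact_force: [-2.0, 5.4, 9.4]
opening: 0.677
t 55.4 pos [ 0.58  -0.014  0.074] yaw 99.7 F [-1.978  5.431  9.415] op 0.677 -> units [-0.238 -0.041  0.187] norm 0.31 twist 0.02
tin pos [ 0.002 -0.01 ]
old1 [(0.64, array([-178.,   22.])), (0.61, array([-53., 305.])), (0.59, array([ 7., 85.])), (0.55, array([ 1., 54.])), (0.48, array([  -0., -102.])), (0.45, array([  6., -88.])), (0.44, array([ -2., -62.]))]
deck1 [(0.96, array([  9., -12.])), (0.77, array([ 82., 234.])), (0.77, array([ 78., 317.])), (0.77, array([213., 263.])), (0.61, array([-54., 309.]))]
```

```bash
python3 -m jog '[{"translation":[0,0,-0.1],"twist":0,"claw":55},{"translation":[-0.08,0,0],"twist":0,"claw":55},{"translation":[-0.08,0,0],"twist":0,"claw":55},{"translation":[0,0,0],"twist":0,"claw":55}]'
python3 -m jog '[{"translation":[-0.08,0,0],"twist":0,"claw":55},{"translation":[-0.08,0,0],"twist":0,"claw":55},{"translation":[0,0,0],"twist":0,"claw":55}]'
python3 - <<'E'
from h import *
tg(-.02,.066);s=snap('side','s26.png');segs('w26.png')
for n in('old1','deck1'):print(n,[(round(a['confidence'],2),np.round(1000*tin(9.6,C,pt(s,*a['location'],.003)))) for a in r.spot_point(n,'side')])
E
```

```text
clock: 55.92
tool_pos: [0.5807, -0.0221, 0.0772]
eef_rot: [0.645, 0.764, 0.0, -0.0]
contact_force: [-3.2, 5.1, 9.8]
opening: 0.68
clock: 56.17
tool_pos: [0.5818, -0.028, 0.0778]
eef_rot: [0.645, 0.764, 0.001, -0.0]
contact_force: [-4.7, 5.3, 14.8]
opening: 0.674
t 56.2 pos [ 0.582 -0.028  0.078] yaw 99.7 F [-4.659  5.296 14.791] op 0.674 -> units [ 0.111 -0.019  0.296] norm 0.32 twist 0.01
tin pos [ 0.001 -0.024]
brown V 224 rows 6 48 top 83 68 floor 103 79
brown V 95 rows 54 59 top 66 64 floor 75 73
brown V 225 rows 64 103 top 63 48 floor 70 45
tin V 189 rows 109 166 top 45 21 floor 42 3
tin V 101 rows 167 190 top 21 10 floor 2 -15
pale V 98 rows 190 205 top 10 3 floor -15 -26
brown V 76 rows 207 217 top 2 -3 floor -28 -35
brown V 128 rows 217 252 top -3 -20 floor -35 -64
brown V 124 rows 256 277 top -22 -34 floor -67 -86
brown V 122 rows 282 295 top -36 -44 floor -90 -102
pale V 43 rows 296 300 top -44 -47 floor -103 -106
old1 [(0.94, array([ 7., 98.])), (0.69, array([  7., -94.])), (0.55, array([-5., 59.])), (0.52, array([ 5., 73.])), (0.47, array([ -1., -60.])), (0.4, array([  2., -80.])), (0.2, array([190., 151.]))]
deck1 [(0.9, array([198., 258.])), (0.88, array([-49., 296.])), (0.83, array([ 72., 240.])), (0.62, array([ 87., 310.]))]
```

```bash
python3 -m jog '[{"translation":[-0.08,0,-0.03],"twist":0,"claw":55},{"translation":[-0.08,0,-0.03],"twist":0,"claw":55},{"translation":[0,0,0],"twist":0,"claw":55}]'
python3 -m jog '[{"translation":[-0.08,0,0],"twist":0,"claw":55},{"translation":[-0.08,0,0],"twist":0,"claw":55},{"translation":[0,0,0],"twist":0,"claw":55}]'
python3 - <<'E'
from h import *
tg(-.02,.066);s=snap('side','s27.png');segs('w27.png')
for n in('old1','deck1'):print(n,[(round(a['confidence'],2),np.round(1000*tin(9.6,C,pt(s,*a['location'],.003)))) for a in r.spot_point(n,'side')])
E
```

```text
clock: 56.62
tool_pos: [0.5831, -0.0362, 0.0798]
eef_rot: [0.646, 0.764, -0.0, 0.0]
contact_force: [-2.8, 3.3, 11.3]
opening: 0.673
clock: 56.87
tool_pos: [0.5842, -0.0428, 0.0802]
eef_rot: [0.646, 0.764, -0.0, 0.001]
contact_force: [-4.9, 2.6, 15.5]
opening: 0.677
t 56.9 pos [ 0.584 -0.043  0.08 ] yaw 99.6 F [-4.883  2.609 15.512] op 0.677 -> units [ 0.488 -0.016  0.354] norm 0.6 twist -0.0
tin pos [ 0.001 -0.039]
brown V 229 rows 0 6 top 71 69 floor 91 88
brown V 95 rows 14 21 top 66 63 floor 84 80
brown V 228 rows 24 64 top 62 48 floor 78 55
pale V 113 rows 75 79 top 44 42 floor 48 45
tin V 110 rows 79 83 top 42 40 floor 45 43
tin V 196 rows 85 165 top 40 6 floor 42 -12
tin V 104 rows 165 191 top 6 -6 floor -12 -31
pale V 101 rows 191 206 top -6 -13 floor -31 -43
brown V 79 rows 207 217 top -13 -18 floor -44 -52
brown V 131 rows 217 252 top -18 -36 floor -52 -80
brown V 131 rows 256 278 top -39 -51 floor -84 -103
brown V 129 rows 281 295 top -52 -60 floor -106 -119
pale V 43 rows 296 300 top -61 -63 floor -120 -123
old1 [(0.75, array([-0., 97.])), (0.6, array([ -1., -63.])), (0.57, array([ 1., 52.])), (0.57, array([  2., 299.])), (0.49, array([ 6., 74.])), (0.47, array([  2., -94.]))]
deck1 [(0.84, array([-55., 307.])), (0.81, array([205., 258.])), (0.72, array([  5., -44.])), (0.72, array([ 79., 313.])), (0.65, array([ 72., 240.]))]
```

```bash
python3 -m jog '[{"translation":[-0.06,0,0],"twist":0,"claw":55},{"translation":[-0.06,0,0],"twist":0,"claw":55},{"translation":[0,0,0],"twist":0,"claw":55},{"translation":[0,0,0],"twist":0,"claw":55}]'
python3 - <<'E'
from h import *
tg(-.02,.066);segs('w28.png')
E
```

```text
clock: 57.4
tool_pos: [0.5849, -0.0479, 0.0802]
eef_rot: [0.646, 0.764, -0.001, 0.001]
contact_force: [-4.3, 1.6, 14.5]
opening: 0.677
t 57.4 pos [ 0.585 -0.048  0.08 ] yaw 99.6 F [-4.312  1.591 14.467] op 0.677 -> units [ 0.615 -0.012  0.354] norm 0.71 twist -0.01
tin pos [ 0.    -0.045]
brown V 85 rows 0 6 top 65 63 floor 86 83
brown V 227 rows 9 50 top 62 48 floor 81 58
brown V 92 rows 57 61 top 45 44 floor 53 51
pale V 112 rows 63 71 top 43 40 floor 50 45
tin V 110 rows 71 75 top 40 38 floor 45 42
tin V 196 rows 76 165 top 38 1 floor 42 -18
tin V 104 rows 166 191 top 0 -11 floor -18 -37
pale V 100 rows 191 205 top -11 -18 floor -37 -48
brown V 78 rows 207 216 top -19 -23 floor -49 -56
brown V 130 rows 217 252 top -24 -42 floor -57 -86
brown V 130 rows 256 279 top -44 -56 floor -89 -110
brown V 128 rows 282 295 top -58 -66 floor -112 -124
pale V 43 rows 296 300 top -66 -69 floor -125 -129
```

```bash
python3 -m jog '[{"translation":[0.1,0,0],"twist":0,"claw":55},{"translation":[0.07,0,0],"twist":0,"claw":55},{"translation":[0,0,0],"twist":0,"claw":55}]'
python3 -m jog '[{"translation":[0,0,0.1],"twist":0,"claw":55},{"translation":[0,0,0.08],"twist":0,"claw":55},{"translation":[0,0,0.04],"twist":0,"claw":55},{"translation":[0,0,0],"twist":0,"claw":55}]'
python3 - <<'E'
from h import *
tg(-.02,.066);segs('w28.png')
E
```

```text
clock: 57.7
tool_pos: [0.5837, -0.0413, 0.0792]
eef_rot: [0.646, 0.764, -0.001, 0.001]
contact_force: [-1.5, 0.9, 7.9]
opening: 0.679
clock: 58.03
tool_pos: [0.5834, -0.0388, 0.0722]
eef_rot: [0.645, 0.764, 0.0, 0.0]
contact_force: [-7.3, 3.8, 22.3]
opening: 0.679
t 58.0 pos [ 0.583 -0.039  0.072] yaw 99.7 F [-7.258  3.779 22.3  ] op 0.679 -> units [ 0.385 -0.011  0.155] norm 0.41 twist 0.01
tin pos [ 0.    -0.035]
brown V 230 rows 0 13 top 73 68 floor 93 86
brown V 97 rows 21 29 top 66 63 floor 82 78
brown V 229 rows 31 74 top 62 47 floor 77 52
tin V 110 rows 86 90 top 43 42 floor 45 42
tin V 196 rows 91 167 top 41 11 floor 42 -8
tin V 105 rows 168 191 top 10 0 floor -9 -25
pale V 101 rows 191 206 top 0 -6 floor -25 -36
brown V 79 rows 208 216 top -7 -11 floor -38 -44
brown V 131 rows 217 252 top -11 -28 floor -44 -72
brown V 130 rows 256 284 top -30 -45 floor -76 -99
brown V 79 rows 287 295 top -47 -51 floor -102 -109
pale V 44 rows 295 300 top -51 -54 floor -109 -114
```

```bash
python3 -m jog '[{"translation":[0,0,-0.05],"twist":0,"claw":55},{"translation":[0,0,-0.02],"twist":0,"claw":55},{"translation":[0,0,0],"twist":0,"claw":100},{"translation":[0,0,0],"twist":0,"claw":100},{"translation":[0,0,0],"twist":0,"claw":100},{"translation":[0,0,-0.6],"twist":0,"claw":100},{"translation":[0,0,-0.9],"twist":0,"claw":100},{"translation":[0,0,-0.6],"twist":0,"claw":100},{"translation":[-0.5,0,0],"twist":0,"claw":100},{"translation":[-0.5,0,0],"twist":0,"claw":100},{"translation":[0,0,0],"twist":0,"claw":100},{"translation":[0,0,0],"twist":0,"claw":100}]'
python3 - <<'E'
from h import *
segs('w29.png');s=snap('side','s29.png');tg(-.035,.066)
for n in('old1','deck1'):print(n,[(round(a['confidence'],2),np.round(1000*tin(9.6,C,pt(s,*a['location'],.003)))) for a in r.spot_point(n,'side')])
E
```

```text
clock: 59.08
tool_pos: [0.5902, -0.0812, 0.1561]
eef_rot: [0.647, 0.763, -0.001, 0.0]
contact_force: [-0.1, 0.8, 0.4]
opening: 1.001
brown V 210 rows 0 4 top 50 48 floor 71 68
brown V 79 rows 10 17 top 45 41 floor 63 58
pale V 96 rows 19 34 top 40 32 floor 57 45
tin V 180 rows 38 109 top 30 -12 floor 42 -16
brown V 209 rows 112 134 top -14 -28 floor -19 -39
brown V 206 rows 140 161 top -32 -47 floor -44 -64
pale V 105 rows 167 175 top -51 -56 floor -70 -78
brown V 119 rows 178 199 top -59 -74 floor -81 -102
pale V 97 rows 202 210 top -76 -82 floor -105 -113
brown V 77 rows 210 220 top -82 -90 floor -113 -124
brown V 118 rows 221 241 top -91 -106 floor -125 -147
table V 114 rows 243 258 top -108 -120 floor -149 -166
table V 198 rows 259 294 top -121 -151 floor -167 -209
table V 50 rows 296 300 top -153 -157 floor -212 -217
t 59.2 pos [ 0.59  -0.078  0.156] yaw 99.7 F [-0.091  0.843 -0.744] op 0.999 -> units [ 1.012 -0.01   2.259] norm 2.48 twist 0.01
tin pos [ 0.001 -0.076]
old1 [(0.63, array([ -1., -94.])), (0.63, array([ -2., -70.])), (0.63, array([ 3., 60.])), (0.61, array([ -2., -73.])), (0.59, array([ 6., 78.])), (0.58, array([ 83., 318.])), (0.56, array([  1., 100.]))]
deck1 [(0.94, array([ 80., 315.])), (0.81, array([210., 263.])), (0.77, array([ 81., 234.])), (0.61, array([  2., -41.])), (0.59, array([-50., 297.])), (0.43, array([ 12., 293.]))]
```

```bash
python3 -m jog '[{"translation":[0.4,0,0],"twist":0,"claw":100},{"translation":[0.4,0,0.5],"twist":0,"claw":100},{"translation":[0,0,0.7],"twist":0,"claw":100},{"translation":[0,0,0.7],"twist":0,"claw":100},{"translation":[0,0,0.4],"twist":0,"claw":100},{"translation":[0,0,0],"twist":0,"claw":100},{"translation":[0,0,0],"twist":0,"claw":55},{"translation":[0,0,0],"twist":0,"claw":55},{"translation":[0,0,0],"twist":0,"claw":55},{"translation":[0,0,0],"twist":0,"claw":55},{"translation":[0,0,0],"twist":0,"claw":55},{"translation":[0,0,0],"twist":0,"claw":55}]' 12
python3 -m jog '[{"translation":[-0.1,0,0.04],"twist":0,"claw":55},{"translation":[-0.1,0,0],"twist":0,"claw":55},{"translation":[-0.1,0,0],"twist":0,"claw":55},{"translation":[-0.1,0,0],"twist":0,"claw":55},{"translation":[0,0,0],"twist":0,"claw":55},{"translation":[0,0,0],"twist":0,"claw":55}]'
python3 - <<'E'
from h import *
segs('w30.png');tg(-.062,.066)
E
```

```text
clock: 60.28
tool_pos: [0.5858, -0.0475, 0.0657]
eef_rot: [0.645, 0.764, 0.001, 0.001]
contact_force: [-0.9, 1.2, 4.3]
opening: 0.68
clock: 60.78
tool_pos: [0.5878, -0.0637, 0.0638]
eef_rot: [0.645, 0.764, -0.0, 0.0]
contact_force: [-2.0, -0.5, 6.1]
opening: 0.683
brown V 79 rows 1 15 top 45 41 floor 65 58
pale V 105 rows 17 39 top 40 33 floor 57 46
tin V 111 rows 40 45 top 33 31 floor 45 42
tin V 200 rows 46 159 top 31 -9 floor 42 -26
pale V 116 rows 162 183 top -10 -19 floor -28 -42
brown V 91 rows 186 199 top -20 -26 floor -44 -53
brown V 220 rows 202 208 top -27 -29 floor -56 -60
brown V 133 rows 209 236 top -30 -42 floor -61 -81
brown V 82 rows 237 252 top -42 -49 floor -82 -93
brown V 130 rows 253 287 top -50 -66 floor -94 -122
pale V 43 rows 296 300 top -71 -73 floor -130 -133
t 60.8 pos [ 0.588 -0.064  0.064] yaw 99.6 F [-3.226 -0.149  6.493] op 0.678 -> units [-0.033 -0.018 -0.054] norm 0.07 twist 0.0
tin pos [ 0.001 -0.061]
```

```bash
python3 -m jog '[{"translation":[0,0,-0.05],"twist":0,"claw":55},{"translation":[0,0,0],"twist":0,"claw":100},{"translation":[0,0,0],"twist":0,"claw":100},{"translation":[0,0,0],"twist":0,"claw":100},{"translation":[0,0,0],"twist":0,"claw":100},{"translation":[0,0,-0.6],"twist":0,"claw":100},{"translation":[0,0,-0.9],"twist":0,"claw":100},{"translation":[0,0,-0.8],"twist":0,"claw":100},{"translation":[-0.2,0,0],"twist":0,"claw":100},{"translation":[0,0,0],"twist":0,"claw":100},{"translation":[0,0,0],"twist":0,"claw":100}]'
python3 - <<'E'
from h import *
segs('w31.png');s=snap('side','s31.png');tg(-.035,.066)
for n in('old1','deck1'):print(n,[(round(a['confidence'],2),np.round(1000*tin(9.6,C,pt(s,*a['location'],.003)))) for a in r.spot_point(n,'side')])
E
```

```text
clock: 61.75
tool_pos: [0.5886, -0.0723, 0.1565]
eef_rot: [0.646, 0.764, -0.001, -0.0]
contact_force: [-0.6, -0.3, -0.3]
opening: 1.001
brown V 211 rows 0 22 top 59 48 floor 80 64
brown V 79 rows 27 32 top 45 42 floor 60 56
pale V 97 rows 34 46 top 41 34 floor 55 45
tin V 181 rows 50 130 top 32 -17 floor 42 -26
pale V 106 rows 131 138 top -17 -22 floor -27 -33
brown V 209 rows 146 167 top -27 -42 floor -41 -61
pale V 101 rows 170 176 top -44 -48 floor -64 -70
brown V 80 rows 177 185 top -49 -55 floor -70 -78
brown V 120 rows 185 206 top -55 -70 floor -78 -100
brown V 119 rows 209 229 top -72 -88 floor -103 -125
brown V 120 rows 233 252 top -91 -106 floor -129 -150
table V 115 rows 254 259 top -108 -112 floor -153 -158
table V 198 rows 261 294 top -114 -142 floor -161 -200
table V 50 rows 296 300 top -144 -148 floor -203 -208
t 61.9 pos [ 0.588 -0.071  0.156] yaw 99.6 F [-0.059  0.152 -0.038] op 0.995 -> units [0.832 0.014 2.243] norm 2.39 twist 0.01
tin pos [-0.    -0.068]
old1 [(0.77, array([ -2., -51.])), (0.74, array([ 4., 99.])), (0.65, array([ -4., -74.])), (0.62, array([ 1., 55.])), (0.61, array([-1., 80.]))]
deck1 [(0.84, array([-54., 300.])), (0.76, array([ 80., 231.])), (0.73, array([ 78., 316.])), (0.7, array([ -1., -32.])), (0.57, array([202., 264.]))]
```

```bash
python3 -m jog '[{"translation":[0.42,0,0],"twist":0,"claw":100},{"translation":[0.42,0,0.5],"twist":0,"claw":100},{"translation":[0,0,0.7],"twist":0,"claw":100},{"translation":[0,0,0.6],"twist":0,"claw":100},{"translation":[0,0,0.4],"twist":0,"claw":100},{"translation":[0,0,0],"twist":0,"claw":100},{"translation":[0,0,0],"twist":0,"claw":55},{"translation":[0,0,0],"twist":0,"claw":55},{"translation":[0,0,0],"twist":0,"claw":55},{"translation":[0,0,0],"twist":0,"claw":55},{"translation":[0,0,0],"twist":0,"claw":55},{"translation":[0,0,0],"twist":0,"claw":55},{"translation":[0,0,-0.15],"twist":0,"claw":55},{"translation":[0,0,-0.1],"twist":0,"claw":55},{"translation":[-0.1,0,0],"twist":0,"claw":55},{"translation":[-0.1,0,0],"twist":0,"claw":55},{"translation":[0,0,0.12],"twist":0,"claw":55},{"translation":[0,0,0.1],"twist":0,"claw":55},{"translation":[0,0,0],"twist":0,"claw":55}]' 25
python3 -m jog '[{"translation":[0,0,0],"twist":0,"claw":100},{"translation":[0,0,0],"twist":0,"claw":100},{"translation":[0,0,0],"twist":0,"claw":100},{"translation":[0,0,0],"twist":0,"claw":100},{"translation":[0,0,-0.6],"twist":0,"claw":100},{"translation":[0,0,-0.9],"twist":0,"claw":100},{"translation":[0,0,-0.8],"twist":0,"claw":100},{"translation":[0.8,0,-0.3],"twist":0,"claw":100},{"translation":[0.8,0,-0.3],"twist":0,"claw":100},{"translation":[0,0,0],"twist":0,"claw":100},{"translation":[0,0,0],"twist":0,"claw":100}]'
python3 - <<'E'
from h import *
segs('w32.png');go(.605,.247,.14,86.6)
E
```

```text
clock: 63.53
tool_pos: [0.5845, -0.0463, 0.0697]
eef_rot: [0.645, 0.764, -0.0, -0.0]
contact_force: [0.6, -0.5, -1.8]
opening: 0.677
clock: 64.45
tool_pos: [0.5744, 0.0198, 0.1875]
eef_rot: [0.643, 0.765, 0.001, 0.0]
contact_force: [0.2, -1.3, -0.0]
opening: 1.002
brown V 180 rows 0 5 top 160 157 floor 181 177
table V 200 rows 10 80 top 154 109 floor 173 112
brown V 209 rows 91 111 top 101 87 floor 102 83
brown V 209 rows 117 136 top 83 69 floor 77 58
brown V 208 rows 145 160 top 62 50 floor 49 33
tin V 86 rows 167 221 top 44 -1 floor 26 -35
pale V 92 rows 224 246 top -4 -24 floor -39 -66
brown V 73 rows 246 257 top -24 -34 floor -66 -79
brown V 116 rows 258 274 top -35 -50 floor -81 -101
brown V 116 rows 279 294 top -55 -70 floor -108 -128
pale V 41 rows 295 300 top -71 -77 floor -130 -137
t 64.5 pos [0.574 0.017 0.186] yaw 99.7 F [-1.039 -0.098 -0.269] op 0.999 -> units [5.531 1.731 1.158] norm 5.91 twist 2.19
```

```bash
python3 -m jog '[{"translation":[0.79,0.247,0],"twist":0,"claw":100},{"translation":[0.79,0.247,0],"twist":0,"claw":100},{"translation":[0.79,0.247,0],"twist":0,"claw":100},{"translation":[0.79,0.247,0],"twist":0,"claw":100},{"translation":[0.79,0.247,0],"twist":0,"claw":100},{"translation":[0.79,0.247,0.5],"twist":0,"claw":100},{"translation":[0.79,0.247,0.5],"twist":0,"claw":100},{"translation":[0,0,0.15],"twist":0.73,"claw":100},{"translation":[0,0,0],"twist":0.73,"claw":100},{"translation":[0,0,0],"twist":0.73,"claw":100},{"translation":[0,0,0],"twist":0,"claw":100},{"translation":[0,0,0],"twist":0,"claw":100}]'
cat >> h.py <<'E'
def topq(z=.092,f=None,rmax=240):
    "brown/pale blobs near the TCP: min-area rects of bright deck tops"
    d=snap('wrist',f);hs=cv2.cvtColor(d['img'],cv2.COLOR_RGB2HSV);a,b=px(d,[*r.get_state()['tool_pos'][:2],z])
    print('tcp column/row at top plane',round(b),round(a))
    return d,hs,a,b
E
python3 - <<'E'
from h import *
d,hs,a,b=topq(f='w33.png')
go(.605,.247,.065,86.6)
# print coarse S/V map around TCP
for q in range(165,262,6): print(q,' '.join('%3d/%3d'%tuple(np.median(hs[q:q+3,c:c+4].reshape(-1,3),axis=0)[1:]) for c in range(180,345,12)))
E
```

```text
clock: 65.5
tool_pos: [0.6057, 0.245, 0.1394]
eef_rot: [0.728, 0.685, -0.001, 0.001]
contact_force: [0.6, 0.4, 0.2]
opening: 0.998
tcp column/row at top plane 255 215
t 65.5 pos [0.606 0.245 0.14 ] yaw 86.5 F [ 0.723 -0.595  0.398] op 1.002 -> units [ 0.045 -0.018  1.867] norm 1.87 twist -0.01
165 207/144 206/123 204/122 204/118 208/207 203/137 203/135 197/125 199/135 194/137  75/134  72/132  70/135  69/133
171 206/183 206/124 201/121 180/ 99  92/116  93/115  90/114  91/116  95/112 197/135  74/133  70/133  70/132  69/133
177 206/213 207/123 203/120 180/ 97  90/119  91/116  89/116  89/115  86/117 189/128  73/132  69/133  70/133  68/133
183 209/213 205/122 203/117 167/ 99  90/121  90/118  88/116  88/113  84/112 168/ 97  73/132  70/133  69/132  69/133
189 209/183 206/122 201/116 180/ 95 179/ 91 175/ 92 174/ 95 168/ 96 167/ 95 165/ 94  72/132  70/132  68/132  68/133
195 209/214 203/124 186/125 178/106 178/ 99 175/ 90 175/ 93 174/ 92 173/ 92 167/ 93  73/130  70/133  68/133  69/132
201 209/213 202/125 176/223 179/154 180/152 178/143 175/140 176/147 174/142 173/146  72/132  70/131  70/132  
[... 466 characters left out ...]
/132
231 205/216 204/205 205/197 206/200 205/218 201/138 199/132 198/126 196/123 194/136  71/132  69/132  69/132  67/132
237 203/216 203/202 202/198 203/203 204/219 200/136 201/132 195/125 198/120 194/135  71/131  71/132  68/132  63/213
243 202/216 202/202 202/201 204/207 202/219 198/136 197/128 193/127 193/124 194/136  69/132  70/133  69/132  61/224
249 203/216 198/202 201/201 203/206 199/154 196/135 198/122 200/125 191/122 189/137  69/133  70/133  69/158  61/225
255 202/216 199/202 199/202 200/206 193/132 194/135 195/124 192/126 191/123 188/135  70/134  70/134  61/225  61/225
261  65/226  63/226  64/225  63/225  78/136  73/135  73/133  72/133  73/132  71/132  70/133  69/134  61/224  61/223
```

```bash
python3 -m jog '[{"translation":[0.04,-0.08,0.7],"twist":0,"claw":100},{"translation":[0,0,0.7],"twist":0,"claw":100},{"translation":[0,0,0.47],"twist":0,"claw":100},{"translation":[0,0,0],"twist":0,"claw":100},{"translation":[0,0,0],"twist":0,"claw":55},{"translation":[0,0,0],"twist":0,"claw":55},{"translation":[0,0,0],"twist":0,"claw":55},{"translation":[0,0,0],"twist":0,"claw":55},{"translation":[0,0,0],"twist":0,"claw":55},{"translation":[0,0,0],"twist":0,"claw":55},{"translation":[0,0,0],"twist":0,"claw":55}]' 30
python3 -m jog '[{"translation":[0,0,-0.3],"twist":0,"claw":55},{"translation":[0,0,-0.7],"twist":0,"claw":55},{"translation":[0,0,-0.9],"twist":0,"claw":55},{"translation":[0,0,-0.8],"twist":0,"claw":55},{"translation":[0,0,-0.2],"twist":-0.73,"claw":55},{"translation":[0,0,0],"twist":-0.73,"claw":55},{"translation":[0,0,0],"twist":-0.73,"claw":55},{"translation":[0,0,0],"twist":0,"claw":55},{"translation":[0,0,0],"twist":0,"claw":55}]'
python3 - <<'E'
from h import *
tg(-.018,.16)
E
```

```text
clock: 66.47
tool_pos: [0.6032, 0.249, 0.0669]
eef_rot: [0.728, 0.685, 0.001, 0.0]
contact_force: [0.6, 0.1, 6.6]
opening: 0.677
clock: 67.22
tool_pos: [0.6019, 0.2482, 0.1816]
eef_rot: [0.646, 0.763, -0.0, -0.0]
contact_force: [0.4, 0.4, -1.7]
opening: 0.682
t 67.2 pos [0.602 0.248 0.182] yaw 99.5 F [ 0.396  0.376 -1.734] op 0.682 -> units [-6.564 -1.655  0.543] norm 6.79 twist -0.01
tin pos [0.067 0.244]
```

```bash
python3 -m jog '[{"translation":[-0.82,-0.207,0],"twist":0,"claw":55},{"translation":[-0.82,-0.207,0],"twist":0,"claw":55},{"translation":[-0.82,-0.207,0],"twist":0,"claw":55},{"translation":[-0.82,-0.207,0],"twist":0,"claw":55},{"translation":[-0.82,-0.207,0],"twist":0,"claw":55},{"translation":[-0.82,-0.207,0],"twist":0,"claw":55},{"translation":[-0.82,-0.207,0],"twist":0,"claw":55},{"translation":[-0.82,-0.207,0.2],"twist":0,"claw":55},{"translation":[-0.03,0,0.3],"twist":0,"claw":55},{"translation":[0,0,0],"twist":0,"claw":55},{"translation":[0,0,0],"twist":0,"claw":55},{"translation":[0,0,0],"twist":0,"claw":55}]'
python3 - <<'E'
from h import *
tg(-.019,.062);segs('w34.png')
E
```

```text
clock: 68.22
tool_pos: [0.5814, -0.0202, 0.1621]
eef_rot: [0.645, 0.765, 0.001, -0.0]
contact_force: [0.6, 0.0, -0.8]
opening: 0.677
t 68.2 pos [ 0.581 -0.02   0.162] yaw 99.7 F [ 0.618  0.045 -0.82 ] op 0.677 -> units [-0.06  -0.044  2.502] norm 2.5 twist 0.02
tin pos [ 0.002 -0.017]
table V 217 rows 0 19 top 114 103 floor 134 120
brown V 226 rows 21 46 top 102 88 floor 119 99
brown V 226 rows 54 78 top 83 69 floor 92 72
brown V 224 rows 89 111 top 62 48 floor 63 44
tin V 187 rows 115 150 top 45 22 floor 40 7
tin V 99 rows 151 192 top 21 -9 floor 7 -34
pale V 99 rows 195 199 top -11 -14 floor -38 -42
brown V 82 rows 199 203 top -14 -17 floor -42 -46
pale V 102 rows 203 236 top -17 -43 floor -46 -82
brown V 78 rows 238 260 top -45 -63 floor -84 -110
brown V 125 rows 260 293 top -63 -93 floor -110 -150
pale V 44 rows 295 300 top -94 -99 floor -153 -159
```

```bash
python3 -m jog '[{"translation":[-0.06,-0.03,0.4],"twist":0,"claw":55},{"translation":[0,0,0.5],"twist":0,"claw":55},{"translation":[0,0,0.5],"twist":0,"claw":55},{"translation":[0,0,0.4],"twist":0,"claw":55},{"translation":[0,0,0.3],"twist":0,"claw":55},{"translation":[0,0,0.2],"twist":0,"claw":55},{"translation":[0,0,0.1],"twist":0,"claw":55},{"translation":[0,0,0],"twist":0,"claw":55},{"translation":[0,0,0],"twist":0,"claw":55}]'
python3 -m jog '[{"translation":[0,0,0.05],"twist":0,"claw":55},{"translation":[0,0,0.04],"twist":0,"claw":55},{"translation":[0,0,0.02],"twist":0,"claw":55},{"translation":[0,0,0],"twist":0,"claw":55},{"translation":[0,0,0],"twist":0,"claw":55}]'
python3 - <<'E'
from h import *
tg(-.019,.062)
E
```

```text
clock: 69.02
tool_pos: [0.5808, -0.0246, 0.0661]
eef_rot: [0.645, 0.764, 0.0, 0.0]
contact_force: [1.2, -0.7, -1.1]
opening: 0.681
clock: 69.43
tool_pos: [0.5807, -0.025, 0.0619]
eef_rot: [0.645, 0.764, 0.0, 0.0]
contact_force: [-0.8, -1.1, 5.4]
opening: 0.677
t 69.4 pos [ 0.581 -0.025  0.062] yaw 99.6 F [-0.774 -1.079  5.367] op 0.677 -> units [ 0.058 -0.003 -0.003] norm 0.06 twist 0.0
tin pos [ 0.    -0.021]
```

```bash
python3 -m jog '[{"translation":[0,0,0],"twist":0,"claw":100},{"translation":[0,0,0],"twist":0,"claw":100},{"translation":[0,0,0],"twist":0,"claw":100},{"translation":[0,0,0],"twist":0,"claw":100},{"translation":[0,0,-0.6],"twist":0,"claw":100},{"translation":[0,0,-0.9],"twist":0,"claw":100},{"translation":[0,0,-0.9],"twist":0,"claw":100},{"translation":[0,0,-0.5],"twist":0,"claw":100},{"translation":[0.897,-0.15,0],"twist":0,"claw":100},{"translation":[0.897,-0.15,0],"twist":0,"claw":100},{"translation":[0.897,-0.15,0],"twist":0,"claw":100},{"translation":[0.897,-0.15,0],"twist":0,"claw":100},{"translation":[0.897,-0.15,0],"twist":0,"claw":100},{"translation":[0.897,-0.15,0],"twist":0,"claw":100},{"translation":[0.897,-0.15,0],"twist":0,"claw":100},{"translation":[0.897,-0.15,0],"twist":0,"claw":100},{"translation":[0.897,-0.15,0],"twist":0,"claw":100},{"translation":[0,0,0],"twist":0,"claw":100}]'
python3 -m jog '[{"translation":[0,0,0.4],"twist":0.96,"claw":100},{"translation":[0,0,0.4],"twist":0.96,"claw":100},{"translation":[0,0,0.2],"twist":0.96,"claw":100},{"translation":[0,0,0],"twist":0.96,"claw":100},{"translation":[0,0,0],"twist":0.96,"claw":100},{"translation":[0,0,0],"twist":0,"claw":100},{"translation":[0,0,0],"twist":0,"claw":100}]'
cat >> h.py <<'E'
def fmap(f):
    d,hs,a,b=topq(f=f)
    for q in range(165,262,6): print(q,' '.join('%3d/%3d'%tuple(np.median(hs[q:q+3,c:c+4].reshape(-1,3),axis=0)[1:]) for c in range(180,345,12)))
E
python3 - <<'E'
from h import *
fmap('w35.png');go(.474,.284,.066,70.8)
E
```

```text
clock: 70.93
tool_pos: [0.4688, 0.2944, 0.1782]
eef_rot: [0.641, 0.768, 0.003, -0.003]
contact_force: [0.1, 0.3, 0.5]
opening: 1.001
clock: 71.52
tool_pos: [0.473, 0.2842, 0.1371]
eef_rot: [0.814, 0.581, -0.0, 0.0]
contact_force: [-0.2, 0.1, -0.0]
opening: 0.998
tcp column/row at top plane 255 217
165  64/218 111/132 186/121 194/133 206/215 201/131 205/125 202/127 204/126 205/135 210/128 204/129 201/120 205/115
171  63/222  73/133 185/121 181/120 173/100 175/ 98 175/ 98 177/ 98 182/101 203/133 203/129 204/125 209/122 205/116
177  62/223  73/135 182/123 159/ 95  84/112  88/112  86/111  89/110  89/110 203/130 206/129 205/123 207/124 210/119
183  63/222  71/134 181/128 157/ 95  85/114  86/113  85/113  87/110  86/111 187/ 98 204/131 206/121 203/123 205/123
189  61/223  70/136 179/131 141/ 99  86/125  83/121  86/122  88/116  89/119 178/ 90 207/130 207/121 205/124 205/121
195  61/222  71/135 151/119 154/ 91 165/ 88 167/ 88 174/ 91 175/ 91 171/ 92 181/ 90 207/131 208/125 210/125 207/120
201  62/223  70/137 159/152 161/114 167/114 170/105 176/107 176/106 176/106 176/106 206/131 209/125 209/1
[... 594 characters left out ...]
  62/223  62/223  63/223  64/223 195/196 200/213 203/209 206/221 203/128 203/120 206/122 205/129 208/124 205/122
243  61/223  62/223  61/224  63/223 192/195 198/208 203/210 206/228 204/134 205/124 202/127 204/126 206/126 203/124
249  62/224  61/224  63/223  63/224 194/204 198/214 202/213 206/227 205/138 204/127 207/126 203/126 207/124 202/127
255  61/224  62/223  62/223  64/224 193/213 198/219 201/214 203/213 203/139 204/127 204/126 204/124 204/123 206/126
261  61/223  61/223  63/223  63/223 174/213 197/220 201/211 203/210 204/136 204/124 204/124 203/119 201/124 202/124
t 71.6 pos [0.473 0.284 0.137] yaw 71.0 F [-0.442 -0.159  1.198] op 1.001 -> units [0.002 0.026 1.778] norm 1.78 twist 0.03
```

```bash
python3 -m jog '[{"translation":[0,-0.08,0.7],"twist":0,"claw":100},{"translation":[0,0,0.7],"twist":0,"claw":100},{"translation":[0,0,0.38],"twist":0,"claw":100},{"translation":[0,0,0],"twist":0,"claw":100},{"translation":[0,0,0],"twist":0,"claw":55},{"translation":[0,0,0],"twist":0,"claw":55},{"translation":[0,0,0],"twist":0,"claw":55},{"translation":[0,0,0],"twist":0,"claw":55},{"translation":[0,0,0],"twist":0,"claw":55},{"translation":[0,0,0],"twist":0,"claw":55},{"translation":[0,0,0],"twist":0,"claw":55}]' 30
python3 -m jog '[{"translation":[0,0,-0.3],"twist":0,"claw":55},{"translation":[0,0,-0.7],"twist":0,"claw":55},{"translation":[0,0,-0.9],"twist":0,"claw":55},{"translation":[0,0,-0.8],"twist":0,"claw":55},{"translation":[0,0,-0.2],"twist":-0.96,"claw":55},{"translation":[0,0,0],"twist":-0.96,"claw":55},{"translation":[0,0,0],"twist":-0.96,"claw":55},{"translation":[0,0,0],"twist":-0.96,"claw":55},{"translation":[0,0,0],"twist":-0.96,"claw":55},{"translation":[0,0,0],"twist":0,"claw":55},{"translation":[0,0,0],"twist":0,"claw":55}]'
python3 - <<'E'
from h import *
tg(.003,.16)
E
```

```text
clock: 72.48
tool_pos: [0.4706, 0.2857, 0.0669]
eef_rot: [0.815, 0.58, 0.001, 0.0]
contact_force: [-1.0, -1.0, 6.1]
opening: 0.676
clock: 73.4
tool_pos: [0.4698, 0.285, 0.1818]
eef_rot: [0.646, 0.763, -0.0, -0.0]
contact_force: [-0.4, -0.8, -0.2]
opening: 0.679
t 73.4 pos [0.47  0.285 0.182] yaw 99.5 F [-0.372 -0.77  -0.182] op 0.679 -> units [-7.493  1.455  0.544] norm 7.65 twist -0.02
tin pos [-0.058  0.303]
```

```bash
python3 -m jog '[{"translation":[-0.833,0.162,0],"twist":0,"claw":55},{"translation":[-0.833,0.162,0],"twist":0,"claw":55},{"translation":[-0.833,0.162,0],"twist":0,"claw":55},{"translation":[-0.833,0.162,0],"twist":0,"claw":55},{"translation":[-0.833,0.162,0],"twist":0,"claw":55},{"translation":[-0.833,0.162,0],"twist":0,"claw":55},{"translation":[-0.833,0.162,0],"twist":0,"claw":55},{"translation":[-0.833,0.162,0],"twist":0,"claw":55},{"translation":[-0.833,0.162,0.3],"twist":0,"claw":55},{"translation":[0,0,0.2],"twist":0,"claw":55},{"translation":[0,0,0],"twist":0,"claw":55},{"translation":[0,0,0],"twist":0,"claw":55},{"translation":[0,0,0],"twist":0,"claw":55}]'
python3 - <<'E'
from h import *
tg(.003,.062);segs('w36.png')
E
```

```text
clock: 74.48
tool_pos: [0.5774, 0.0015, 0.1624]
eef_rot: [0.645, 0.765, 0.001, -0.0]
contact_force: [0.2, -0.2, -0.8]
opening: 0.674
t 74.5 pos [0.577 0.001 0.162] yaw 99.7 F [ 0.159 -0.182 -0.761] op 0.674 -> units [-0.061 -0.035  2.511] norm 2.51 twist 0.02
tin pos [0.001 0.005]
table V 215 rows 0 52 top 136 106 floor 156 116
brown V 224 rows 59 83 top 102 88 floor 110 90
brown V 223 rows 90 113 top 83 69 floor 84 64
brown V 222 rows 123 144 top 62 48 floor 55 35
tin V 96 rows 151 193 top 43 12 floor 28 -14
pale V 101 rows 201 234 top 6 -20 floor -22 -58
brown V 78 rows 236 257 top -21 -39 floor -60 -84
brown V 124 rows 258 291 top -40 -69 floor -86 -126
brown V 64 rows 291 295 top -69 -73 floor -126 -131
pale V 43 rows 296 300 top -74 -77 floor -132 -137
```

```bash
python3 -m jog '[{"translation":[-0.06,-0.03,0.4],"twist":0,"claw":55},{"translation":[0,0,0.5],"twist":0,"claw":55},{"translation":[0,0,0.5],"twist":0,"claw":55},{"translation":[0,0,0.4],"twist":0,"claw":55},{"translation":[0,0,0.3],"twist":0,"claw":55},{"translation":[0,0,0.2],"twist":0,"claw":55},{"translation":[0,0,0.1],"twist":0,"claw":55},{"translation":[0,0,0],"twist":0,"claw":55},{"translation":[0,0,0],"twist":0,"claw":55}]'
python3 -m jog '[{"translation":[0,0,0.05],"twist":0,"claw":55},{"translation":[0,0,0.04],"twist":0,"claw":55},{"translation":[0,0,0.02],"twist":0,"claw":55},{"translation":[0,0,0],"twist":0,"claw":55},{"translation":[0,0,0],"twist":0,"claw":55}]'
python3 - <<'E'
from h import *
tg(.003,.062);go(.597,.328,.18,86)
E
```

```text
clock: 75.28
tool_pos: [0.5774, -0.0027, 0.0665]
eef_rot: [0.645, 0.764, 0.0, 0.0]
contact_force: [0.1, -0.2, -1.3]
opening: 0.683
clock: 75.7
tool_pos: [0.5772, -0.0032, 0.062]
eef_rot: [0.645, 0.764, 0.0, 0.0]
contact_force: [-0.6, -0.5, 1.9]
opening: 0.678
t 75.7 pos [ 0.577 -0.003  0.062] yaw 99.6 F [-0.621 -0.487  1.874] op 0.678 -> units [ 0.055 -0.008 -0.001] norm 0.06 twist 0.0
tin pos [0.    0.001]
t 75.7 pos [ 0.577 -0.003  0.062] yaw 99.6 F [-0.621 -0.487  1.874] op 0.678 -> units [ 8.079  1.876 -2.952] norm 8.8 twist 2.27
```

```bash
python3 -m jog '[{"translation":[0,0,0.02],"twist":0,"claw":55},{"translation":[0,0,0],"twist":0,"claw":100},{"translation":[0,0,0],"twist":0,"claw":100},{"translation":[0,0,0],"twist":0,"claw":100},{"translation":[0,0,0],"twist":0,"claw":100},{"translation":[0,0,-0.6],"twist":0,"claw":100},{"translation":[0,0,-0.9],"twist":0,"claw":100},{"translation":[0,0,-0.9],"twist":0,"claw":100},{"translation":[0,0,-0.5],"twist":0,"claw":100},{"translation":[0.897,0.208,0],"twist":0,"claw":100},{"translation":[0.897,0.208,0],"twist":0,"claw":100},{"translation":[0.897,0.208,0],"twist":0,"claw":100},{"translation":[0.897,0.208,0],"twist":0,"claw":100},{"translation":[0.897,0.208,0],"twist":0,"claw":100},{"translation":[0.897,0.208,0],"twist":0,"claw":100},{"translation":[0.897,0.208,0],"twist":0,"claw":100},{"translation":[0.897,0.208,0],"twist":0,"claw":100},{"translation":[0.897,0.208,0],"twist":0,"claw":100},{"translation":[0,0,0],"twist":0,"claw":100}]'
python3 -m jog '[{"translation":[0,0,0.4],"twist":0.74,"claw":100},{"translation":[0,0,0.4],"twist":0.74,"claw":100},{"translation":[0,0,0.2],"twist":0.74,"claw":100},{"translation":[0,0,0],"twist":0,"claw":100},{"translation":[0,0,0],"twist":0,"claw":100}]'
python3 - <<'E'
from h import *
fmap('w37.png');go(.597,.328,.066,86.2)
E
```

```text
clock: 77.28
tool_pos: [0.5933, 0.3388, 0.1771]
eef_rot: [0.641, 0.767, 0.003, -0.004]
contact_force: [-0.7, 0.5, 0.7]
opening: 0.998
clock: 77.7
tool_pos: [0.5963, 0.3275, 0.1362]
eef_rot: [0.729, 0.685, -0.001, 0.0]
contact_force: [-0.3, 0.4, 0.7]
opening: 0.999
tcp column/row at top plane 256 217
165 207/129 208/135 201/123 208/117 203/149 205/124 204/137 202/127 202/115 200/122 194/124  79/126  71/128  70/130
171 206/129 208/134 202/122 204/117 200/155 192/108 183/ 98 176/ 98 159/ 98 188/107 196/122  75/125  72/128  69/127
177 208/138 206/134 206/120 206/111  92/112  91/111  91/110  90/110  89/110 171/ 91 196/121  75/124  71/127  70/127
183 210/177 206/131 203/122 187/100  90/113  89/112  88/113  86/110  86/108 170/ 90 194/122  73/124  71/127  68/127
189 210/199 207/131 208/121 183/ 91  90/116  90/113  89/117  90/117  91/117 165/ 88 195/121  73/125  71/125  69/126
195 209/142 208/126 203/121 184/ 93 181/ 88 176/ 89 178/ 86 171/ 90 172/ 85 169/ 86 190/118  74/125  71/125  71/126
201 208/183 206/126 205/121 176/ 97 176/ 97 175/ 94 176/ 99 177/108 177/123 173/127 175/125  75/125  69
[... 596 characters left out ...]
 209/218 206/207 210/202 207/194 208/205 210/199 206/131 206/124 200/113 198/126 194/126  72/126  71/126  68/127
243 209/216 209/209 209/200 205/195 208/206 209/128 205/132 202/125 204/113 198/126 195/128  71/126  71/126  69/135
249 206/215 208/211 207/200 210/196 209/205 204/119 208/130 207/123 206/113 197/127 195/128  72/127  71/126  62/217
255 207/214 208/213 208/199 210/196 208/206 205/117 207/130 205/122 201/114 198/127 193/128  72/127  70/127  63/217
261 208/211 209/212 208/197 211/194 207/205 209/122 207/131 205/121 201/114 197/128 193/128  70/126  65/208  63/217
t 77.8 pos [0.597 0.328 0.137] yaw 86.4 F [-0.387  0.707  1.   ] op 0.998 -> units [0.003 0.007 1.775] norm 1.77 twist 0.04
```

```bash
python3 -m jog '[{"translation":[0,0.08,0.7],"twist":-0.3,"claw":100},{"translation":[0,0,0.7],"twist":0,"claw":100},{"translation":[0,0,0.37],"twist":0,"claw":100},{"translation":[0,0,0],"twist":0,"claw":100},{"translation":[0,0,0],"twist":0,"claw":55},{"translation":[0,0,0],"twist":0,"claw":55},{"translation":[0,0,0],"twist":0,"claw":55},{"translation":[0,0,0],"twist":0,"claw":55},{"translation":[0,0,0],"twist":0,"claw":55},{"translation":[0,0,0],"twist":0,"claw":55},{"translation":[0,0,0],"twist":0,"claw":55}]' 30
python3 -m jog '[{"translation":[0,0,-0.3],"twist":0,"claw":55},{"translation":[0,0,-0.7],"twist":0,"claw":55},{"translation":[0,0,-0.9],"twist":0,"claw":55},{"translation":[0,0,-0.8],"twist":0,"claw":55},{"translation":[0,0,-0.2],"twist":-0.95,"claw":55},{"translation":[0,0,0],"twist":-0.95,"claw":55},{"translation":[0,0,0],"twist":0,"claw":55},{"translation":[0,0,0],"twist":0,"claw":55}]'
python3 - <<'E'
from h import *
tg(.027,.16)
E
```

```text
clock: 78.67
tool_pos: [0.6003, 0.3283, 0.0673]
eef_rot: [0.719, 0.695, 0.001, 0.0]
contact_force: [-1.7, -0.4, 6.1]
opening: 0.678
clock: 79.33
tool_pos: [0.5997, 0.3271, 0.182]
eef_rot: [0.647, 0.762, -0.0, 0.0]
contact_force: [-0.0, 0.0, -1.4]
opening: 0.68
t 79.3 pos [0.6   0.327 0.182] yaw 99.4 F [-0.003  0.049 -1.398] op 0.68 -> units [-7.399 -1.907  0.553] norm 7.66 twist -0.04
tin pos [0.078 0.323]
```

```bash
python3 -m jog '[{"translation":[-0.825,-0.212,0],"twist":-0.04,"claw":55},{"translation":[-0.825,-0.212,0],"twist":0,"claw":55},{"translation":[-0.825,-0.212,0],"twist":0,"claw":55},{"translation":[-0.825,-0.212,0],"twist":0,"claw":55},{"translation":[-0.825,-0.212,0],"twist":0,"claw":55},{"translation":[-0.825,-0.212,0],"twist":0,"claw":55},{"translation":[-0.825,-0.212,0],"twist":0,"claw":55},{"translation":[-0.825,-0.212,0],"twist":0,"claw":55},{"translation":[-0.825,-0.212,0.3],"twist":0,"claw":55},{"translation":[0,0,0.2],"twist":0,"claw":55},{"translation":[0,0,0],"twist":0,"claw":55},{"translation":[0,0,0],"twist":0,"claw":55},{"translation":[0,0,0],"twist":0,"claw":55}]'
python3 - <<'E'
from h import *
tg(.026,.062);segs('w38.png')
E
```

```text
clock: 80.42
tool_pos: [0.575, 0.024, 0.1622]
eef_rot: [0.644, 0.765, 0.001, -0.0]
contact_force: [0.4, 0.4, -0.5]
opening: 0.679
t 80.4 pos [0.575 0.024 0.162] yaw 99.8 F [ 0.441  0.425 -0.506] op 0.679 -> units [-0.053 -0.069  2.505] norm 2.51 twist 0.04
tin pos [0.003 0.028]
table V 209 rows 7 84 top 155 110 floor 174 112
brown V 219 rows 96 118 top 102 88 floor 102 82
brown V 218 rows 125 147 top 83 68 floor 76 55
brown V 96 rows 150 154 top 66 63 floor 52 48
brown V 216 rows 156 167 top 62 54 floor 46 36
brown V 127 rows 167 176 top 54 48 floor 36 27
tin V 90 rows 180 192 top 45 36 floor 23 10
brown V 82 rows 198 202 top 31 28 floor 4 0
pale V 99 rows 202 234 top 28 3 floor 0 -35
brown V 75 rows 236 258 top 1 -17 floor -37 -63
brown V 120 rows 258 291 top -17 -46 floor -63 -103
pale V 42 rows 296 300 top -51 -54 floor -109 -114
```

```bash
python3 -m jog '[{"translation":[-0.03,-0.06,0.4],"twist":0,"claw":55},{"translation":[0,0,0.5],"twist":0,"claw":55},{"translation":[0,0,0.4],"twist":0,"claw":55},{"translation":[0,0,0.3],"twist":0,"claw":55},{"translation":[0,0,0.3],"twist":0,"claw":55},{"translation":[0,0,0],"twist":0,"claw":55}]'
python3 -m jog '[{"translation":[0,0,0.2],"twist":0,"claw":55},{"translation":[0,0,0.15],"twist":0,"claw":55},{"translation":[0,0,0.15],"twist":0,"claw":55},{"translation":[0,0,0.05],"twist":0,"claw":55},{"translation":[0,0,0.05],"twist":0,"claw":55},{"translation":[0,0,0.02],"twist":0,"claw":55},{"translation":[0,0,0],"twist":0,"claw":55},{"translation":[0,0,0],"twist":0,"claw":55}]'
python3 - <<'E'
from h import *
tg(.026,.062)
E
```

```text
clock: 80.97
tool_pos: [0.5717, 0.021, 0.0841]
eef_rot: [0.644, 0.765, -0.001, -0.001]
contact_force: [0.8, -1.0, -0.7]
opening: 0.679
clock: 81.63
tool_pos: [0.5725, 0.0203, 0.0622]
eef_rot: [0.644, 0.765, -0.0, 0.0]
contact_force: [-2.8, -0.0, 7.3]
opening: 0.678
t 81.6 pos [0.573 0.02  0.062] yaw 99.8 F [-2.783 -0.008  7.302] op 0.678 -> units [0.033 0.009 0.006] norm 0.03 twist 0.03
tin pos [-0.     0.025]
```

```bash
python3 -m jog '[{"translation":[0,0,0],"twist":0,"claw":100},{"translation":[0,0,0],"twist":0,"claw":100},{"translation":[0,0,0],"twist":0,"claw":100},{"translation":[0,0,0],"twist":0,"claw":100},{"translation":[0,0,-0.6],"twist":0,"claw":100},{"translation":[0,0,-0.9],"twist":0,"claw":100},{"translation":[0,0,-0.9],"twist":0,"claw":100},{"translation":[0,0,-0.9],"twist":0,"claw":100},{"translation":[-0.5,0,-0.8],"twist":0,"claw":100},{"translation":[-0.6,0,-0.8],"twist":0,"claw":100},{"translation":[-0.6,0,-0.8],"twist":0,"claw":100},{"translation":[-0.5,0,0],"twist":0,"claw":100},{"translation":[0,0,0],"twist":0,"claw":100},{"translation":[0,0,0],"twist":0,"claw":100},{"translation":[0,0,0],"twist":0,"claw":100}]'
python3 - <<'E'
from h import *
segs('w39.png');tg(0,.2);d=snap('wrist')
s=snap('side','s39.png');t=snap('top','t39.png')
for n,z in(('old1',.003),('deck1',.003)):
    for c,q in (('side',s),('wrist',d)): print(n,c,[(round(a['confidence'],2),np.round(1000*tin(9.6,C,pt(q,*a['location'],z)))) for a in r.spot_point(n,c)])
for n,z in(('tray',.008),('mat',0),('die',0),('marble',0),('cup',0),('pawn',0)):
    for c,q in (('side',s),('top',t)): print(n,c,[(round(a['confidence'],2),pt(q,*a['location'],z)[:2]) for a in r.spot_point(n,c)])
E
```

```text
clock: 82.88
tool_pos: [0.5867, -0.0652, 0.2883]
eef_rot: [0.644, 0.765, -0.0, -0.001]
contact_force: [0.5, 1.1, 0.2]
opening: 1.001
brown V 212 rows 0 14 top 100 88 floor 120 106
brown V 211 rows 20 35 top 82 69 floor 99 83
brown V 211 rows 43 58 top 62 48 floor 74 56
pale V 100 rows 64 68 top 42 39 floor 49 45
brown V 211 rows 74 89 top 33 18 floor 38 20
brown V 210 rows 99 113 top 8 -6 floor 7 -10
brown V 210 rows 121 135 top -14 -29 floor -21 -39
brown V 203 rows 142 150 top -36 -45 floor -48 -59
brown V 123 rows 150 155 top -45 -50 floor -59 -66
brown V 84 rows 155 159 top -50 -55 floor -66 -71
brown V 121 rows 159 173 top -55 -70 floor -71 -91
brown V 121 rows 175 189 top -73 -89 floor -94 -114
brown V 121 rows 191 204 top -91 -107 floor -117 -136
table V 114 rows 205 213 top -108 -118 floor -137 -149
table V 197 rows 214 294 top -119 -225 floor -151 -283
table V 51 rows 296 300 top -228 -234 floor -287 -294
t 82.9 pos [ 0.587 -0.065  0.288] yaw 99.9 F [-0.188  1.207 -0.461] op 1.001 -> units [1.531 0.026 2.207] norm 2.69 twist 0.05
tin pos [-0.001 -0.061]
old1 side [(0.68, arr
[... 485 characters left out ...]
-2., 22.])), (0.87, array([ -1., -19.])), (0.74, array([  6., -43.])), (0.7, array([2., 7.])), (0.54, array([-3.,  1.]))]
tray side [(0.96, array([ 0.512, -0.292]))]
tray top []
mat side [(0.7, array([0.577, 0.068])), (0.65, array([ 0.509, -0.281]))]
mat top []
die side [(0.67, array([ 0.397, -0.007])), (0.43, array([ 0.598, -0.067]))]
die top [(0.94, array([ 0.405, -0.015])), (0.24, array([ 0.578, -0.004]))]
marble side [(0.76, array([ 0.743, -0.031])), (0.74, array([0.536, 0.294]))]
marble top [(0.54, array([ 0.742, -0.027]))]
cup side [(0.84, array([ 0.73, -0.22]))]
cup top []
pawn side [(0.86, array([0.752, 0.175]))]
pawn top [(0.76, array([0.73 , 0.178])), (0.54, array([0.538, 0.281]))]
```

```bash
python3 - <<'E'
from h import *
t=snap('top');hs=cv2.cvtColor(t['img'],cv2.COLOR_RGB2HSV)
a,b=px(t,[.508,-.288,.008]);a,b=int(a),int(b);w=hs[a-50:a+50,b-60:b+60]
H,S,V=[w[...,i].astype(int) for i in range(3)]
table=(H>18)&(H<45)&(S>40)&(V>100)
m=(~table).astype(np.uint8);m=cv2.morphologyEx(m,cv2.MORPH_OPEN,np.ones((5,5)))
tr=(((H>5)&(H<22)&(S>110))|((H>95)&(S>80))).astype(np.uint8);tr=cv2.morphologyEx(tr,cv2.MORPH_CLOSE,np.ones((5,5)))
for n,k,z in(('mat+tray',m,.008),('tray',tr,.03)):
    l,nl,st,_=cv2.connectedComponentsWithStats(k)[0:4]
    i=1+np.argmax(st[1:,4]);r_=cv2.minAreaRect(np.argwhere(nl==i)[:,::-1].astype(np.float32));c=r_[0]
    print(n,st[i],r_,pt(t,c[1]+a-50,c[0]+b-60,z))
E
```

```text
mat+tray [   0   13   78   87 2769] ((28.921951293945312, 62.19756317138672), (114.03338623046875, 45.0898551940918), 57.094757080078125) [ 0.477 -0.195  0.008]
tray [83 29  6  8 26] ((86.19229888916016, 32.0384521484375), (7.488452911376953, 3.605551242828369), 56.3099365234375) [ 0.56  -0.358  0.03 ]
```

```bash
python3 -m jog '[{"translation":[-0.85,-0.4,-0.1],"twist":0,"claw":100},{"translation":[-0.85,-0.4,-0.1],"twist":0,"claw":100},{"translation":[-0.85,-0.4,-0.1],"twist":0,"claw":100},{"translation":[-0.85,-0.4,0],"twist":0,"claw":100},{"translation":[-0.85,-0.4,0],"twist":0,"claw":100},{"translation":[-0.85,-0.4,0],"twist":0,"claw":100},{"translation":[-0.85,-0.4,0],"twist":0,"claw":100},{"translation":[-0.85,-0.4,0],"twist":0,"claw":100},{"translation":[0,0,0],"twist":0,"claw":100},{"translation":[0,0,0],"twist":0,"claw":100},{"translation":[0,0,0],"twist":0,"claw":100}]'
python3 - <<'E'
from h import *
t=snap('wrist','w40.png');hs=cv2.cvtColor(t['img'],cv2.COLOR_RGB2HSV);print(r.get_state()['tool_pos'])
print('tray',[(a['confidence'],pt(t,*a['location'],.008)) for a in r.spot_point('tray','wrist')],[(a['confidence'],pt(t,*a['location'],0)) for a in r.spot_point('mat','wrist')])
o=[a['rect'] for a in r.spot_in('mat','wrist')];p=[a['rect'] for a in r.spot_in('tray','wrist')];print(o,p)
w=hs[:230]
H,S,V=[w[...,i].astype(int) for i in range(3)]
for n,k,z in(('mat grey',(S<38)&(V>60),.008),('tray wood/blue',((H>5)&(H<22)&(S>110)&(V>90))|((H>95)&(S>80)),.034)):
    k=cv2.morphologyEx(k.astype(np.uint8),cv2.MORPH_OPEN,np.ones((3,3)));k=cv2.morphologyEx(k,cv2.MORPH_CLOSE,np.ones((9,9)))
    _,nl,st,_=cv2.connectedComponentsWithStats(k)
    for i in 1+np.argsort(-st[1:,4])[:3]:
        R_=cv2.minAreaRect(np.argwhere(nl==i)[:,::-1].astype(np.float32));c=R_[0];print(n,st[i],pt(t,c[1],c[0],z))
E
```

```text
clock: 84.85
tool_pos: [0.5077, -0.3553, 0.3011]
eef_rot: [0.644, 0.765, 0.001, -0.0]
contact_force: [0.6, 1.4, -0.2]
opening: 1.0
[ 0.508 -0.354  0.301]
tray [(0.74, array([ 0.509, -0.29 ,  0.008]))] []
[[202.9, 2.5, 337.0, 179.6]] [[217.0, 26.5, 316.2, 163.5], [203.4, 2.7, 339.7, 180.8]]
mat grey [ 278   12   57  123 2193] [ 0.549 -0.244  0.008]
mat grey [207   5  65  47 939] [ 0.464 -0.21   0.008]
mat grey [206  66  14  46 368] [ 0.44  -0.283  0.008]
tray wood/blue [  217    27    99   140 11161] [ 0.508 -0.282  0.034]
tray wood/blue [461  75   6   5  24] [ 0.742 -0.219  0.034]
```

```bash
python3 -c "
from plant import r
print(r.finish_job(), r.get_state()['clock'])"
```

```text
the job is handed in; nothing more can be done
the job is handed in; nothing more can be done
```

I handed the job in at about 85 s on the clock. The tray is on the middle of the mat, and all four boxed decks that stood on the board are in the tin with its own six.

**What went wrong on the way:**
- My first pushes on the tin's own decks made both groups of three lean outward by about 20°.
- I stood them upright one after another by nudging their tops, and by pinching each one, lifting it a few millimetres and setting it down again.
- While pushing the second group back, two decks fell over against a placed deck. I used that deck, held in the gripper, to push them upright again.
- The highest wrist force I read was about 23 N, but I saw it only at the end of each move, so I can't rule out a brief higher peak. I never measured the contact force on the decks directly.

**Last checks:**
- **Decks:** ten separate deck tops showed in a row. Their bases sat under their tops to within about 4 mm, so they stand close to upright. None of the wanted decks was left on the board.
- **Tray:** its centre is within about 5–11 mm of the mat's centre, against the 40 mm limit.
- **Bystanders:** the die, marble, cup and pawn were within about 15 mm of where they were first found. The top and side cameras differ from each other by about as much.

**What the checks could not settle:**
- I used up the 16 pictures midway, so the later checks rest on the networks and pixel measurements rather than on looking.
- The overhead check of tray and mat failed because the arm blocked the view, so I repeated it with the wrist camera.
- The side camera's network found only some of the decks in the tin, so the count of ten comes from the wrist camera.

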